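Hang the filter caddy on the partition cleat and load it

ROBOT

A 6-joint arm with a two-finger parallel gripper is mounted at the origin on the work surface. World frame = base frame: x ahead of the robot, y to its left, z up, the work surface at z = 0. Lengths are in mm, angles in rad, forces in N, time in s.
With the tool pointing down it reaches from about 300 to 950 mm from the base axis. Payload 3.1 kg.
Tool frame: the origin (TCP) lies midway between the tips of the shut fingers; the grasp point (between the pads) lies ctrl.tcp_to_grasp behind it (ctrl.tcp_to_grasp is the distance from the TCP to the grasp point, in mm); z points along the fingers, y is the line along which they close (so a half turn about z gives the same grasp; the last joint's range is limited). The gripper opens to 85 mm and grips with 20 to 120 N. Pads are 22 mm wide; open, the fingers measure 114 mm over their backs; the gripper's body (76 mm by 85 mm) begins 54 mm behind the grasp point. The pads swing forward as they close: fully open they stand 13 mm farther back than shut.
Start: joints at [-1.209, 0.308, 1.634, -0, 1.2, -0.07], TCP at [261.542, -567.651, 231.272] pointing down, gripper open.
Joint ranges: [-3.06, 3.06], [-0.79, 1.96], [0.05, 2.63], [-1.19, 4.34], [0.05, 2.64], [-2.94, 2.94]. Speed limits (rad/s): [2.79, 2.79, 3.14, 3.14, 3.14, 3.14].

INTERFACE

Orientations are given as [roll, pitch, yaw] about the fixed x, y, z axes, in that order (R = Rz(yaw) Ry(pitch) Rx(roll)).
In Python, from workcell import monitor, optics, ctrl gives the robot as it stands.
- The arm moves only by the tool apply_moves, never from a script. Its arguments are lists of equal length, an entry for each row: "offset": the shift along the world's x, y, z in mm, a list of three; "rotation": the turn, a rotation vector about the world's x, y, z in degrees, a list of three; "jaw": the opening, from 0 (shut) to 1 (fully open). A call has 1 to 5 rows; each row shifts and turns the commanded pose from where the row before left it; what a row does not reach is not made up. A row lasts 1/10 s, in which the tool goes at most 50 mm and 8.59 degrees, less where a joint would pass 70% of its speed; a pose out of reach is approached as far as the arm can. A call with a gripper value outside its range is refused whole. The fingers move at their own pace and stop on an object; "newtons" is the grip in N (left out, the last holds). Time passes only in rows, so rows that do not move let the fingers close. It gives the time, the measured TCP pose, the force, the opening and the grip force at its end, in the units of the state.
- monitor.get_obs(): the state, without advancing time (a new reading comes with each control period).
- optics.get_image(name): name is "scene" or "side" or "wrist"; returns the picture (420x560x3 uint8, red, green, blue); there is no depth.
- optics.camera_info(name): a dict with "fx", "fy", "cx", "cy" (pixels), "cam_to_world" (4x4, takes a point from camera to world coordinates). Camera axes: x right, y down, z forward; pixel columns grow to the right and rows downward; lengths in mm; the calibration is good to about 2 mm. A picture is of the moment at which its call begins: read the wrist's pose just before it. camera_info takes no time and is no camera call; for the wrist camera it gives the pose at the moment of the call.
- ctrl.job_done(): hands the job in; it is judged then, once.
The state is a dict: "t": time; "joint_positions": joint angles; "joint_velocities": joint speeds; "tau": joint torques, N m; "position": TCP position; "tool_rot": TCP orientation; "ft_force": force on the tool from outside, world axes, zero at the start; "ft_torque": the same for the moment, N m; "gripper_width": opening from 0.0 (shut) to 1.0 (fully open); "gripper_force": force on a finger pad.
Only numpy, scipy, OpenCV 4.12 (cv2) and the standard library are available. Lean on these libraries where they do the work, as an engineer would, in place of code of your own. Each camera call takes 0.05 s, during which the arm holds its last target. There are 200 camera calls.

TASK

Hang the blue caddy by its angled rear strip on the cleat of the glass partition so that it is locked fully home and level, roughly in the middle of the cleat. Only then draw every filter plate up out of the slotted rack and stand each one upright in the hung caddy, all the way down, one to a slot, any colour in any slot. Leave the mug, hex key and optics post where they are.

Things in the scene. Friction and masses are not known exactly. Their poses are not given: they have to be found in the camera images.
- caddy: Blue hanging caddy, loose, 0.45 kg, 90 mm deep (x), 250 mm long (y). Origin: centre of underside; x to its rear, y along it, z up. Front wall, ends and grey filling between slots 65 mm high, rear wall 98 mm. Rear rubber spacer bar at its foot (z 2 to 16 mm) reaches x = 67.7 mm, so it hangs level
- tab (a point): Top centre of the caddy's yellow upright grip tab, at x 6, y 0, z 125 mm of the caddy (axes as the caddy's). Tab: 12 mm thick in x, 30 mm wide in y, rising 60 mm from z 65 mm, within 8 mm of the centre of mass
- strip (a point): Middle of the lower rear edge of the caddy's aluminium hanging strip, at x 67.7, y 0, z 59.5 mm of the caddy (axes as the caddy's). The strip, 200 mm long in y, 5 mm thick, starts at the rear wall (x 45, z 95 mm) and slopes down and rearward to this edge, 30 degrees from vertical
- slot1 (a point): Floor centre of the caddy's slot at y = -108 mm, z = 5 mm of the caddy (axes as the caddy's). Each of the 4 slots is 20 mm wide in y, 80 mm long in x, open at the top (mouth at z = 65 mm); a plate enters with its width along x
- slot2 (a point): Same, slot at y = -54 mm
- slot3 (a point): Same, slot at y = 54 mm
- slot4 (a point): Same, slot at y = 108 mm
- partition: Fixed low glass partition, aluminium frame, 360 mm long (y), 192 mm high. Origin: on the bench under the middle of its front face; x out through its back, z up. Steel cleat on the front: strip 300 mm long, 5 mm thick, rising from the face at z 118 mm up and outward, 30 degrees from vertical; top edge at z 148 mm, leaving a 15 mm wide pocket mouth between it and the face
- seat (a point): Fixed to the partition (same axes): where the caddy's origin lies when hung fully home in mid-cleat, 67.7 mm before the face, 70 mm above the bench; there the axes are parallel, the spacer touches the face and the strip sits behind the cleat. Level, the strip clears the cleat's top when 20 mm or more above home. Up to 50 mm to either side along y is fine
- rack: Fixed slotted rack, black with white blocks, 80 mm (x) by 210 mm (y), 50 mm high. Origin: centre of its underside. Four slots at y = -72, -24, 24 and 72 mm, each 11 mm wide in y and 64 mm long in x, floor at z = 8 mm; 0 or 1 plate stands upright in each
- plate_blue: Framed optical filter plate with blue pane and top band, 60 mm wide (x), 8 mm thick (y), 110 mm high (z), 0.09 kg. Origin: centre of its lower edge, z up towards the top edge. Starts upright in a rack slot with the top 68 mm standing clear; may be absent
- plate_orange: Framed optical filter plate with orange pane and top band, 60 mm wide (x), 8 mm thick (y), 110 mm high (z), 0.09 kg. Origin: centre of its lower edge, z up towards the top edge. Starts upright in a rack slot with the top 68 mm standing clear; may be absent
- plate_green: Framed optical filter plate with green pane and top band, 60 mm wide (x), 8 mm thick (y), 110 mm high (z), 0.09 kg. Origin: centre of its lower edge, z up towards the top edge. Starts upright in a rack slot with the top 68 mm standing clear; may be absent
- plate_red: Framed optical filter plate with red pane and top band, 60 mm wide (x), 8 mm thick (y), 110 mm high (z), 0.09 kg. Origin: centre of its lower edge, z up towards the top edge. Starts upright in a rack slot with the top 68 mm standing clear; may be absent
- mug: Bystander: white mug, 80 mm across, 90 mm high, origin under its centre
- hexkey: Bystander: steel hex key, 100 mm long, 8 mm thick, lying on the bench, origin under about its middle
- post: Bystander: dark steel optics post, 60 mm foot, 110 mm high, origin under its centre

How it is judged (in metres and radians):
On the way:
1. the caddy hangs locked on the cleat, let go of, while all plates are still in the rack (x of caddy in the frame of seat between -0.007 and 0.007 m and y of caddy in the frame of seat between -0.05 and 0.05 m and z of caddy in the frame of seat between -0.008 and 0.008 m and angle between caddy's own z axis and vertical below 0.08 rad and angle between the x axis of caddy and the x axis of seat, either way round below 0.08 rad and linear speed of caddy below 0.02 m/s and contact force between the fingers and caddy below 0.2 N and distance of each of plate_blue, plate_orange, plate_green, plate_red from where it was at the start of the episode below 0.03 m), for 0.3 s.
At the end, for the whole second after the job is handed in: Caddy hung on the cleat within 7 mm of home (8 mm in height, 50 mm along the cleat), level and parallel within 0.08 rad; every plate in the caddy with its lower edge within 11 mm of a slot floor, within 0.35 rad of upright, one to a slot (30 mm or more apart); all at rest (x of caddy in the frame of seat between -0.007 and 0.007 m and y of caddy in the frame of seat between -0.05 and 0.05 m and z of caddy in the frame of seat between -0.008 and 0.008 m and angle between caddy's own z axis and vertical below 0.08 rad and angle between the x axis of caddy and the x axis of seat, either way round below 0.08 rad and linear speed of each of caddy, plate_blue, plate_orange, plate_green, plate_red below 0.02 m/s and x of plate_blue in the frame of caddy between -0.022 and 0.022 m and y of plate_blue in the frame of caddy between -0.12 and 0.12 m and z of plate_blue in the frame of caddy between 0 and 0.016 m and angle between each of plate_blue, plate_orange, plate_green, plate_red's own z axis and vertical below 0.35 rad and x of plate_orange in the frame of caddy between -0.022 and 0.022 m and y of plate_orange in the frame of caddy between -0.12 and 0.12 m and z of plate_orange in the frame of caddy between 0 and 0.016 m and x of plate_green in the frame of caddy between -0.022 and 0.022 m and y of plate_green in the frame of caddy between -0.12 and 0.12 m and z of plate_green in the frame of caddy between 0 and 0.016 m and x of plate_red in the frame of caddy between -0.022 and 0.022 m and y of plate_red in the frame of caddy between -0.12 and 0.12 m and z of plate_red in the frame of caddy between 0 and 0.016 m and distance between each of plate_orange, plate_green, plate_red and plate_blue above 0.03 m and distance between each of plate_green, plate_red and plate_orange above 0.03 m and distance between plate_red and plate_green above 0.03 m); the robot touches nothing.
It fails at once if the mug is moved more than 30 mm (distance of mug from where it was at the start of the episode above 0.03 m).
It fails at once if the hexkey is moved more than 30 mm (distance of hexkey from where it was at the start of the episode above 0.03 m).
It fails at once if the post is moved more than 30 mm (distance of post from where it was at the start of the episode above 0.03 m).
Of plate_blue, plate_orange, plate_green, plate_red only 3 to 4 are there at a start; the rules pass over those that are not, and their reading is None.
At some moment in a run one of caddy may be knocked a few centimetres aside while the robot is not near it.
It also fails if it takes over 208 s, if anything falls off the work surface, if the arm or the gripper's body presses on something with over 40 N, if the wrist force passes 120 N, or if a joint passes its speed limit or range.

## Working session

There is one attempt and no reset: what is moved stays moved. The work goes in short steps, Python scripts to look and compute and a tool call to move; the robot and the scene stay as the last step left them, time stands still between calls to the robot, and variables do not carry over. Pictures are saved under pics/ and viewed, at most 14 in all, crops included, and the job is handed in when it is done.

Besides the shell and the picture viewer there is one more tool, called after ">>>" as a command line: name --argument value ..., lists and objects as JSON in quotes. apply_moves: Moves the arm, as the interface text tells. Its arguments: {"type":"object","properties":{"offset":{"type":"array"},"rotation":{"type":"array"},"jaw":{"type":"array"},"newtons":{"type":"number"}},"required":["offset","rotation","jaw"]}

```bash
mkdir -p pics; ls; python3 - <<'E'
from workcell import monitor, optics, ctrl
import cv2,numpy as np
np.set_printoptions(precision=4,suppress=True)
print(ctrl.tcp_to_grasp, monitor.get_obs())
for n in ("scene","side","wrist"):
    i=optics.camera_info(n); print(n,i["fx"],i["cx"],i["cy"]); print(i["cam_to_world"])
    im=optics.get_image(n)[:,:,::-1]; cv2.imwrite(f"pics/{n}0.png",im)
E
```

```text
pics
18.700000000000003 {'t': 0.0, 'joint_positions': array([-1.2087,  0.309 ,  1.6352,  0.    ,  1.1997, -0.0697]), 'joint_velocities': array([-0.0017, -0.0011, -0.0003,  0.0008, -0.    ,  0.0004]), 'tau': array([  0.0004, -41.5254, -27.6667,  -0.0001,   0.0102,   0.    ]), 'position': array([ 261.2496, -566.882 ,  230.0434]), 'tool_rot': array([-3.1393, -0.0002,  0.4318]), 'ft_force': array([ 0.2746, -0.6808, -0.3105]), 'ft_torque': array([ 0.0566, -0.0033, -0.0027]), 'gripper_force': 0.0, 'gripper_width': 1.0022572054950218}
scene 486.61882849960466 280.24637797594653 214.44947771103
[[   0.7557    0.5166   -0.4025 1071.6737]
 [   0.6548   -0.6074    0.4497 -507.3088]
 [  -0.0122   -0.6034   -0.7973 1062.5187]
 [   0.        0.        0.        1.    ]]
side 477.95328489266507 280.239571386666 204.93848361547754
[[  -0.9813   -0.1398    0.1323  377.5693]
 [  -0.1917    0.6479   -0.7372 1078.0143]
 [   0.0174   -0.7488   -0.6625 1046.3175]
 [   0.        0.        0.        1.    ]]
wrist 317.6097084233317 273.5805616855477 209.27664736296487
[[   0.4197   -0.8616   -0.2855  335.3153]
 [  -0.9077   -0.399    -0.13   -534.1409]
 [  -0.0019    0.3137   -0.9495  373.1656]
 [   0.        0.        0.        1.    ]]
```

View pics/scene0.png

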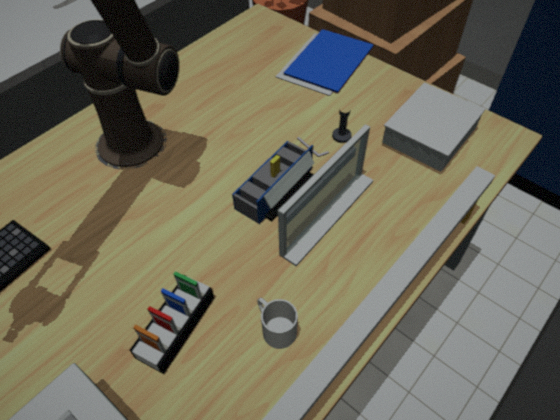

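View pics/side0.png

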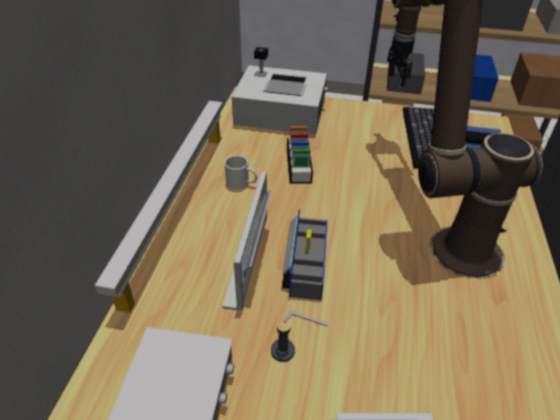

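Scene: caddy near (273,180) with yellow tab (275,165), partition (325,190), rack (172,325) with four plates, mug (280,322), post (342,125), hex key (312,147). Zooming in for detail.

```bash
python3 - <<'E'
import cv2,numpy as np
s=cv2.imread("pics/scene0.png"); d=cv2.imread("pics/side0.png")
def c(im,x,y,w,h,f): return cv2.convertScaleAbs(cv2.resize(im[y:y+h,x:x+w],None,fx=f,fy=f,interpolation=cv2.INTER_CUBIC),alpha=1.5)
cv2.imwrite("pics/c1.png",c(s,220,110,160,150,4))   # 640x600
cv2.imwrite("pics/c2.png",np.hstack([c(d,220,165,120,145,4),c(s,122,262,100,145,4)[:,:320]]))
E
```

```text
(no output)
```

View pics/c1.png

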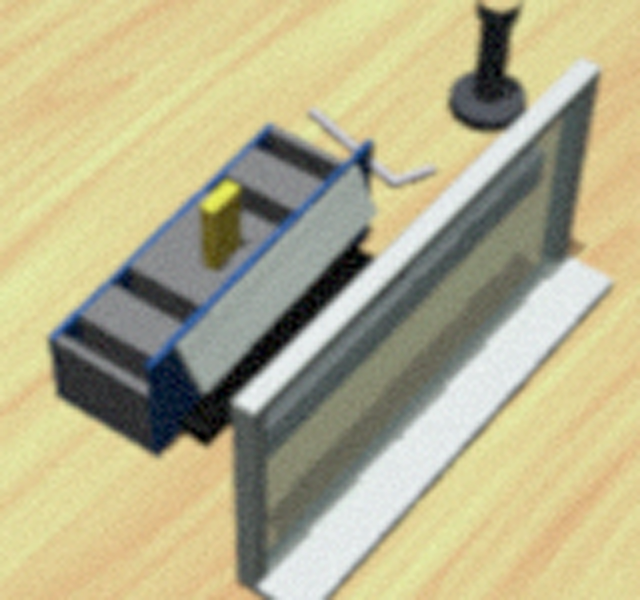

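View pics/c2.png

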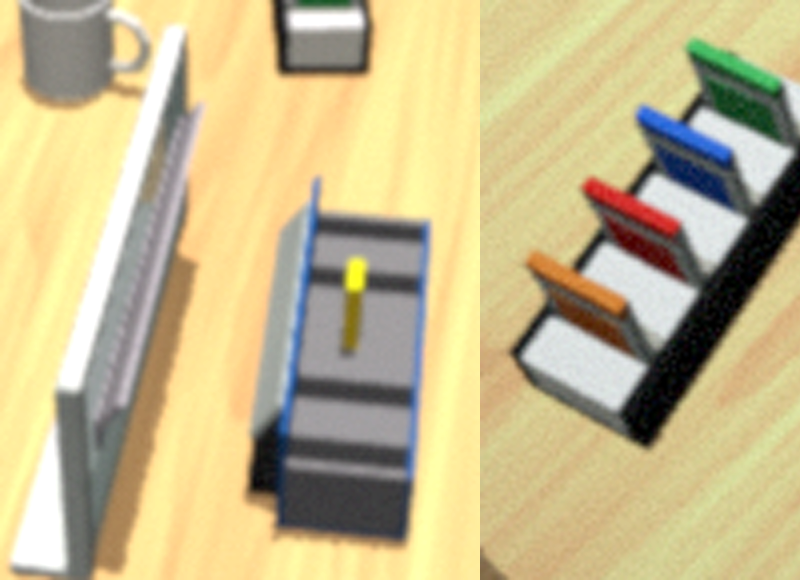

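Crops: the caddy is clear (tab top at c1 (220,197), rear-wall top (150,362)-(370,145), front top (53,338)-(268,127)). The partition's top front edge runs (235,404)-(583,62). Four plates are in the rack: orange, red, blue, green.

```bash
cat > h.py <<'E'
from workcell import monitor, optics, ctrl
import numpy as np, cv2
np.set_printoptions(precision=1,suppress=True)
def ray(i,u,v):
    M=i["cam_to_world"]; d=M[:3,:3]@np.array([(u-i["cx"])/i["fx"],(v-i["cy"])/i["fy"],1]); return M[:3,3],d/np.linalg.norm(d)
def onz(i,u,v,z):
    o,d=ray(i,u,v); return o+d*(z-o[2])/d[2]
def proj(i,p):
    q=np.linalg.inv(i["cam_to_world"])@np.append(p,1); return np.array([i["fx"]*q[0]/q[2]+i["cx"],i["fy"]*q[1]/q[2]+i["cy"]])
def ang(a,b): return np.degrees(np.arctan2(*(b-a)[1::-1]))
E
python3 - <<'E'
from h import *
S=optics.camera_info("scene"); D=optics.camera_info("side")
s=lambda x,y,z: onz(S,220+x/4-.4,110+y/4-.4,z)
r=lambda x,y,z: onz(S,122+(x-480)/4-.4,262+y/4-.4,z)
d=lambda x,y,z: onz(D,220+x/4-.4,165+y/4-.4,z)
for n,f,a,b,z in [("part front top S",s,(235,404),(583,62),192),("part front top D",d,(84,390),(186,28),192),
 ("caddy rear top S",s,(150,362),(370,145),98),("caddy front top S",s,(53,338),(268,127),65),
 ("caddy rear D",d,(283,460),(317,180),98),("caddy front D",d,(408,467),(428,224),65),("cleat top D",d,(118,410),(202,105),148),
 ("orange",r,(530,258),(627,307),118),("red",r,(586,185),(682,232),118),("blue",r,(640,112),(733,158),118),("green",r,(690,44),(781,90),118),
 ("rack rear bottom",r,(648,445),(800,205),0)]:
    A,B=f(*a,z),f(*b,z); print(n,A[:2],B[:2],"mid",((A+B)/2)[:2],"len",np.linalg.norm(A-B),"ang",ang(A,B))
print("tab",s(220,197,125),d(356,276,125))
print("mug top",onz(S,280,311,90),"post",onz(S,344,112,110),"hexkey ends",s(312,113,4),s(395,183,4),s(432,170,4))
# colour check of plate tops in side view
im=cv2.imread("pics/side0.png"); hsv=cv2.cvtColor(im,cv2.COLOR_BGR2HSV)
E
```

```text
part front top S [621.8 -10.9] [610.  346.9] mid [615.9 168. ] len 357.9374733060969 ang 91.88811368151703
part front top D [600.9 348. ] [616.9  -8.4] mid [608.9 169.8] len 356.7864539264543 ang -87.4315833718046
caddy rear top S [509.9  33.1] [495.6 274.8] mid [502.8 153.9] len 242.06610371882968 ang 93.38362068010464
caddy front top S [427.6  24.9] [408.  268.1] mid [417.8 146.5] len 244.0176469261776 ang 94.6088751270437
caddy rear D [486.8 298.9] [509.   31.6] mid [497.9 165.3] len 268.26087660894683 ang -85.24440331963119
caddy front D [409.1 260.7] [424.2  26.2] mid [416.6 143.5] len 234.96846301405049 ang -86.30780540487996
cleat top D [587.7 322. ] [598.   23.5] mid [592.9 172.8] len 298.6960782660156 ang -88.0303621180712
orange [ 553.9 -392.1] [ 613.1 -376.8] mid [ 583.5 -384.5] len 61.072880043697126 ang 14.565173879111533
red [ 543.7 -346.1] [ 603.2 -330.8] mid [ 573.4 -338.4] len 61.403618283220794 ang 14.482327376984278
blue [ 532.2 -298.5] [ 591.6 -284.2] mid [ 561.9 -291.4] len 61.13655418729277 ang 13.513997305574549
green [ 520.7 -252. ] [ 580.9 -238.9] mid [ 550.8 -245.5] len 61.61183351714249 ang 12.298874214892404
rack rear bottom [ 626.1 -405.4] [ 585.  -251.3] mid [ 605.6 -328.4] len 159.5128825573362 ang 104.93226176554342
tab [466.2 151.2 125. ] [463.3 152.3 125. ]
mug top [ 753.1 -158.6   90. ] post [487.2 433.1 110. ] hexkey ends [383.5 349.2   4. ] [478.8 331.8   4. ] [491.7 360.4   4. ]
```

>>> apply_moves --offset '[[13.6, 48, 4], [13.6, 48, 4], [13.6, 48, 4], [13.6, 48, 4], [13.6, 48, 4]]' --rotation '[[0, 0, 4.63], [0, 0, 4.63], [0, 0, 4.63], [0, 0, 4.63], [0, 0, 4.63]]' --jaw '[0.5, 0.5, 0.5, 0.5, 0.5]'

```text
t: 0.65
position: [329.4, -325.8, 251.0]
tool_rot: [-3.141, -0.0, 0.838]
ft_force: [1.2, -0.0, 0.8]
gripper_width: 0.497
gripper_force: 0.0
```

>>> apply_moves --offset '[[13.6, 48, 4], [13.6, 48, 4], [13.6, 48, 4], [13.6, 48, 4], [13.6, 48, 4]]' --rotation '[[0, 0, 4.63], [0, 0, 4.63], [0, 0, 4.63], [0, 0, 4.63], [0, 0, 4.63]]' --jaw '[0.5, 0.5, 0.5, 0.5, 0.5]'

```text
t: 1.15
position: [397.4, -86.2, 271.4]
tool_rot: [3.141, -0.0, 1.243]
ft_force: [1.6, -0.7, -0.3]
gripper_width: 0.5
gripper_force: 0.0
```

>>> apply_moves --offset '[[13.6, 48, 4], [13.6, 48, 4], [13.6, 48, 4], [13.6, 48, 4], [13.6, 48, 4]]' --rotation '[[0, 0, 4.63], [0, 0, 4.63], [0, 0, 4.63], [0, 0, 4.63], [0, 0, 4.63]]' --jaw '[0.5, 0.5, 0.5, 0.5, 0.5]'

```text
t: 1.65
position: [465.3, 153.8, 291.3]
tool_rot: [3.141, 0.0, 1.648]
ft_force: [0.9, 0.4, 0.1]
gripper_width: 0.497
gripper_force: 0.0
```

>>> apply_moves --offset '[[0, 0, 0], [0, 0, 0], [0, 0, 0]]' --rotation '[[0, 0, 0], [0, 0, 0], [0, 0, 0]]' --jaw '[0.5, 0.5, 0.5]'

```text
t: 1.95
position: [464.7, 150.7, 290.6]
tool_rot: [-3.14, 0.001, 1.643]
ft_force: [0.5, 0.7, -0.3]
gripper_width: 0.498
gripper_force: 0.0
```

```bash
python3 - <<'E'
from h import *
o=monitor.get_obs(); print(o["t"],o["position"],np.degrees(o["tool_rot"]),o["gripper_width"],o["ft_force"])
W=optics.camera_info("wrist"); S=optics.camera_info("scene")
print(W["cam_to_world"])
w=optics.get_image("wrist")[:,:,::-1]; cv2.imwrite("pics/w1.png",w)
s=optics.get_image("scene")[:,:,::-1]; cv2.imwrite("pics/s1.png",s)
for im,i in((w,W),(s,S)):
    h=cv2.cvtColor(im,cv2.COLOR_BGR2HSV); m=cv2.inRange(h,(22,170,60),(35,255,255))
    n,l,st,c=cv2.connectedComponentsWithStats(m); k=1+np.argmax(st[1:,4]); print(st[k],c[k],onz(i,*c[k],120))
E
```

```text
1.95 [464.7 150.7 290.6] [-179.9    0.1   94.1] 0.498078704084532 [ 0.5  0.7 -0.3]
[[  1.    0.1   0.  459.9]
 [  0.1  -0.9  -0.3 230.5]
 [ -0.    0.3  -0.9 433.5]
 [  0.    0.    0.    1. ]]
[268 165  12  38 416] [273.5 184.2] [464.9 153.6 120. ]
[271 163   3   7  15] [272.  166.1] [475.1 130.5 120. ]
```

View pics/w1.png

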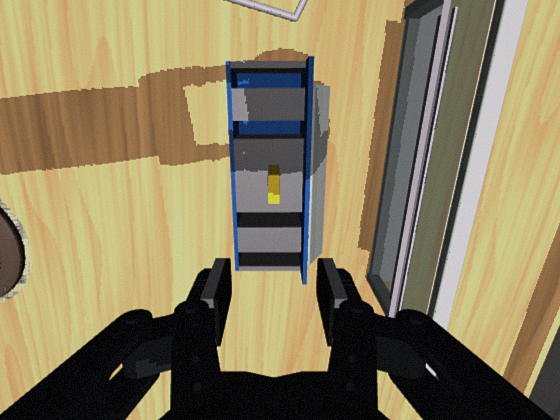

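Wrist view: tab top face centred near (273.5,198), caddy upright below the gripper, partition's white top edge at right (about (495,0)-(433,310)).

```bash
python3 - <<'E'
from h import *
W=optics.camera_info("wrist")
w=cv2.imread("pics/w1.png")
h=cv2.cvtColor(w,cv2.COLOR_BGR2HSV); m=cv2.inRange(h,(22,150,150),(35,255,255))[150:220,255:290]
ys,xs=np.nonzero(m); print("bright",xs.min()+255,xs.max()+255,ys.min()+150,ys.max()+150)
print("tab",onz(W,273.7,198,125))
for n,a,b,z in[("rear",(313,58),(308,282),98),("front",(227.5,62),(235.5,270),65)]:
    A,B=onz(W,*a,z),onz(W,*b,z); print(n,A,B,(A+B)/2,ang(B,A))
c=cv2.resize(w[0:330,350:550],None,fx=1.8*1.0,fy=1.8); print(c.shape)
g=w.astype(int)
for y in (20,80,140,200,260,300): print(y,[ (x,int(w[y,x].mean())) for x in range(360,530,1) if abs(g[y,x+1].mean()-g[y,x-1].mean())>45])
E
```

```text
bright 268 279 175 203
tab [466.4 140.  125. ]
rear [494.5 274.7  98. ] [515.8  30.   98. ] [505.1 152.3  98. ] 94.96054251061923
front [407.9 268.7  65. ] [424.9  21.2  65. ] [416.4 145.   65. ] 93.93311676587416
(594, 360, 3)
20 [(385, 170), (386, 108), (388, 147), (400, 168), (401, 109), (436, 115), (437, 51), (439, 31), (440, 110), (441, 172), (447, 135), (449, 105), (450, 42), (452, 54), (453, 195), (454, 201), (455, 139), (456, 90), (489, 94), (490, 152), (491, 196), (492, 71), (499, 49), (500, 110), (501, 167)]
80 [(379, 171), (380, 113), (396, 83), (426, 99), (427, 37), (429, 51), (430, 165), (436, 143), (438, 106), (439, 43), (441, 78), (442, 199), (443, 199), (444, 117), (476, 92), (477, 164), (478, 157), (479, 58), (485, 42), (486, 98), (487, 151), (488, 190)]
140 [(370, 166), (371, 110), (387, 93), (388, 63), (415, 111), (416, 57), (418, 42), (419, 131), (425, 150), (427, 108), (428, 49), (429, 29), (430, 100), (431, 202), (432, 181), (433, 113), (463, 93), (465, 124), (466, 53), (472, 74), (473, 133), (474, 183)]
200 [(363, 173), (364, 113), (379, 69), (405, 110), (406, 45), (408, 57), (409, 176), (414, 161), (415, 116), (416, 113), (417, 44), (418, 38), (419, 152), (421, 144), (422, 88), (450, 106), (452, 98), (453, 35), (458, 46), (459, 118), (460, 177), (478, 192)]
260 [(367, 171), (368, 104), (395, 91), (396, 38), (397, 38), (398, 142), (403, 167), (404, 122), (405, 108), (406, 42), (407, 44), (408, 179), (409, 204), (410, 104), (437, 105), (439, 74), (444, 47), (445, 94), (446, 162), (447, 190)]
300 [(361, 21), (362, 79), (363, 144), (376, 171), (377, 112), (378, 45), (390, 54), (391, 141), (396, 161), (397, 115), (398, 91), (400, 72), (401, 204), (402, 172), (403, 96), (428, 99), (430, 92), (431, 42), (435, 45), (436, 107), (437, 174)]
```

>>> apply_moves --offset '[[0.8, 0, -40], [0, 0, -40], [0, 0, -40], [0, 0, -30], [0, 0, 0]]' --rotation '[[0, 0, 0], [0, 0, 0], [0, 0, 0], [0, 0, 0], [0, 0, 0]]' --jaw '[0.35, 0.35, 0.35, 0.35, 0.35]'

```text
t: 2.55
position: [461.7, 149.2, 136.8]
tool_rot: [-3.131, 0.002, 1.641]
ft_force: [-0.5, -0.4, -0.6]
gripper_width: 0.353
gripper_force: 0.0
```

>>> apply_moves --offset '[[0, 0, -20], [0, 0, -15], [0, 0, -14], [0, 0, 0], [0, 0, 0]]' --rotation '[[0, 0, 0], [0, 0, 0], [0, 0, 0], [0, 0, 0], [0, 0, 0]]' --jaw '[0.35, 0.35, 0.35, 0.35, 0.35]'

```text
t: 3.05
position: [467.3, 151.3, 93.7]
tool_rot: [3.14, -0.0, 1.643]
ft_force: [-0.5, 0.2, 0.1]
gripper_width: 0.352
gripper_force: 0.0
```

>>> apply_moves --offset '[[0, 0, 0], [0, 0, 0], [0, 0, 0], [0, 0, 0], [0, 0, 0]]' --rotation '[[0, 0, 0], [0, 0, 0], [0, 0, 0], [0, 0, 0], [0, 0, 0]]' --jaw '[0, 0, 0, 0, 0]' --newtons 60

```text
t: 3.55
position: [466.7, 151.6, 93.2]
tool_rot: [3.141, 0.0, 1.644]
ft_force: [-1.2, -2.2, 6.0]
gripper_width: 0.129
gripper_force: 61.0
```

>>> apply_moves --offset '[[0, 0, 10], [0, 0, 20], [0, 0, 30], [0, 0, 30], [0, 0, 20]]' --rotation '[[0, 0, 0], [0, 0, 0], [0, 0, 0], [0, 0, -0.5], [0, 0, -1]]' --jaw '[0, 0, 0, 0, 0]'

```text
t: 4.05
position: [466.5, 151.9, 204.0]
tool_rot: [3.14, -0.001, 1.617]
ft_force: [0.5, 0.1, -4.3]
gripper_width: 0.132
gripper_force: 59.7
```

>>> apply_moves --offset '[[10, 5, 0], [20, 5, 0], [10, 5, 0], [0, 0, 0], [0, 0, 0]]' --rotation '[[0, 0, -0.5], [0, 0, 0], [0, 0, 0], [0, 0, 0], [0, 0, 0]]' --jaw '[0, 0, 0, 0, 0]'

```text
t: 4.55
position: [504.9, 166.5, 200.6]
tool_rot: [-3.138, 0.001, 1.609]
ft_force: [-0.3, -0.3, -3.9]
gripper_width: 0.131
gripper_force: 59.7
```

```bash
python3 - <<'E'
from h import *
o=monitor.get_obs(); print(o["t"],o["position"],np.degrees(o["tool_rot"]),o["gripper_width"],o["ft_force"])
W=optics.camera_info("wrist"); w=optics.get_image("wrist")[:,:,::-1]; cv2.imwrite("pics/w2.png",w)
D=optics.camera_info("side"); s=optics.get_image("side")[:,:,::-1]; cv2.imwrite("pics/d2.png",s)
cv2.imwrite("pics/v2.png",np.hstack([cv2.resize(w[:,150:],None,fx=1.1,fy=1.1)[:440],cv2.convertScaleAbs(cv2.resize(s[160:313,210:330],None,fx=2.87,fy=2.87),alpha=1.5)[:440]]))
print(cv2.imread("pics/v2.png").shape)
E
```

```text
4.55 [504.9 166.5 200.6] [-179.8    0.    92.2] 0.13053722648503677 [-0.3 -0.3 -3.9]Traceback (most recent call last):
  File "<stdin>", line 5, in <module>
    return _nx.concatenate(arrs, 1, dtype=dtype, casting=casting)
           ~~~~~~~~~~~~~~~^^^^^^^^^^^^^^^^^^^^^^^^^^^^^^^^^^^^^^^
ValueError: all the input array dimensions except for the concatenation axis must match exactly, but along dimension 0, the array at index 0 has size 440 and the array at index 1 has size 439
```

```bash
python3 - <<'E'
from h import *
w=cv2.imread("pics/w2.png"); s=cv2.imread("pics/d2.png")
cv2.imwrite("pics/v2.png",np.hstack([cv2.resize(w[:,150:],(451,462)),cv2.convertScaleAbs(cv2.resize(s[160:314,210:326],(348,462)),alpha=1.5)]))
E
```

```text
(no output)
```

View pics/v2.png

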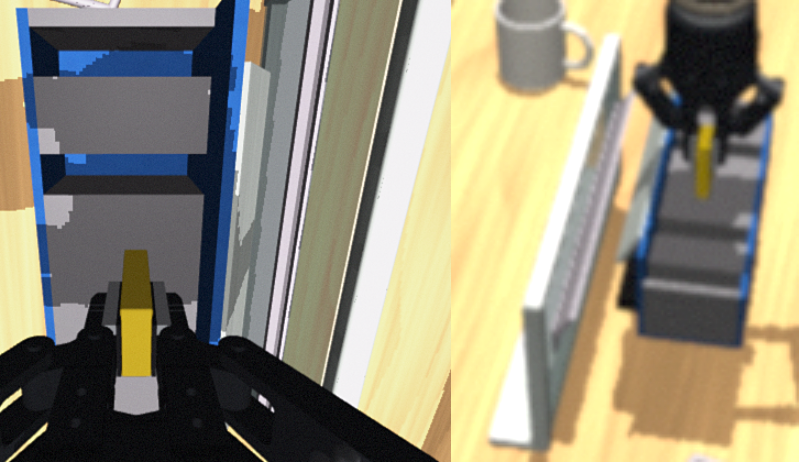

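Wrist crop: caddy held level, its rear-wall top edge about (248,0)-(222,340). The partition's dark-to-white top edge lies right of it, (415,0)-(330,380). Measuring both.

```bash
python3 - <<'E'
from h import *
W=optics.camera_info("wrist"); w=cv2.imread("pics/w2.png"); g=w.mean(2); h=cv2.cvtColor(w,cv2.COLOR_BGR2HSV)
P=[];R=[];F=[]
for y in range(10,300,5):
    for x in range(545,420,-1):   # dark band then white, from the right
        if g[y-1:y+2,x+1:x+4].mean()>190 and g[y-1:y+2,x-3:x].mean()<75:
            P.append((x,y)); break
    r=[x for x in range(300,390) if h[y,x,1]>150 and 100<h[y,x,0]<125]
    if r and y<300: R.append((max(r)+.5,y))
    r=[x for x in range(150,240) if h[y,x,1]>150 and 100<h[y,x,0]<125]
    if r: F.append((min(r)-.5,y))
def line(p,z):
    q=np.array([onz(W,*a,z)[:2] for a in p]); 
    for _ in range(3):
        k=np.polyfit(q[:,1],q[:,0],1); e=abs(q[:,0]-np.polyval(k,q[:,1])); q=q[e<=max(1.5,np.median(e)*2)]
    return k,len(q),e.mean()
zc=200.6-93.2
for n,p,z in(("part",P,192),("rear",R,zc+98),("front",F,zc+65)):
    if len(p)<5: print(n,p);continue
    k,m,e=line(p,z); print(n,m,e,"x at y=166:",np.polyval(k,166),"yaw",-np.degrees(np.arctan(k[0])))
print(P[::8],R[::8])
for v in (10,23): print("end wall", v,[onz(W,u,v,zc+65) for u in(165,350)])
E
```

```text
part 47 0.12121167656865761 x at y=166: 611.4281901545436 yaw 2.1715919960565127
rear 58 0.11206193038168913 x at y=166: 544.4839194443682 yaw 2.278480872871613
front 58 0.15998570860353054 x at y=166: 454.30072453346446 yaw 2.3617048395633073
[(528, 10), (519, 50), (510, 90), (502, 130), (492, 170), (484, 210), (475, 250), (466, 290)] [(375.5, 10), (372.5, 50), (368.5, 90), (364.5, 130), (361.5, 170), (357.5, 210), (354.5, 250), (350.5, 290)]
end wall 10 [array([449.5, 286.4, 172.4]), array([536.7, 289.8, 172.4])]
end wall 23 [array([449.2, 280.9, 172.4]), array([537.3, 284.4, 172.4])]
```

>>> apply_moves --offset '[[15, 3, 0], [15, 2, 0], [10, 1, 0], [2, 0, 0], [0, 0, 0]]' --rotation '[[0, 0, -0.1], [0, 0, 0], [0, 0, 0], [0, 0, 0], [0, 0, 0]]' --jaw '[0, 0, 0, 0, 0]'

```text
t: 5.15
position: [545.1, 172.3, 200.3]
tool_rot: [-3.134, 0.001, 1.607]
ft_force: [-4.8, 0.6, -5.4]
gripper_width: 0.131
gripper_force: 59.3
```

```bash
cat > m.py <<'E'
from h import *
def line(W,p,z):
    q=np.array([onz(W,*a,z)[:2] for a in p])
    for _ in range(3):
        k=np.polyfit(q[:,1],q[:,0],1); e=abs(q[:,0]-np.polyval(k,q[:,1])); q=q[e<=max(1.5,np.median(e)*2)]
    return k,len(q),e.mean()
def meas(zc,name):
    o=monitor.get_obs(); print(o["t"],o["position"],np.degrees(o["tool_rot"]),o["gripper_width"],o["ft_force"])
    W=optics.camera_info("wrist"); w=optics.get_image("wrist")[:,:,::-1]; cv2.imwrite(f"pics/{name}.png",w)
    g=w.mean(2); h=cv2.cvtColor(w,cv2.COLOR_BGR2HSV); P=[];R=[]
    for y in range(10,300,5):
        r=[x for x in range(300,400) if h[y,x,1]>150 and 100<h[y,x,0]<125]
        if r: R.append((max(r)+.5,y))
        for x in range(555,(max(r) if r else 380)+5,-1):
            if g[y-1:y+2,x+1:x+4].mean()>190 and g[y-1:y+2,x-3:x].mean()<75: P.append((x,y)); break
    for n,p,z in(("part",P,192),("rear",R,zc+98)):
        if len(p)<5: print(n,p);continue
        k,m,e=line(W,p,z); print(n,m,e,"x at y=172:",np.polyval(k,172),"yaw",-np.degrees(np.arctan(k[0])))
E
python3 -c "
from m import *
z=monitor.get_obs()['position'][2]-93.2; print(z); meas(z,'w3')"
```

```text
107.10139142175946
5.15 [545.1 172.3 200.3] [-179.6    0.    92.1] 0.13096087755502145 [-4.8  0.6 -5.4]
part 58 0.12218164338884012 x at y=172: 611.5601416947054 yaw 2.2531818036608184
rear 58 0.11186319824948975 x at y=172: 584.4402688111537 yaw 2.156709046395004
```

>>> apply_moves --offset '[[0, 0, 0], [0, 0, 0]]' --rotation '[[0, 0, 0], [0, 0, 0]]' --jaw '[0, 0]'

```text
t: 5.4
position: [545.2, 172.3, 200.4]
tool_rot: [-3.135, 0.001, 1.607]
ft_force: [-5.2, -0.1, -8.4]
gripper_width: 0.131
gripper_force: 59.0
```

```bash
python3 -c "
from m import *
z=monitor.get_obs()['position'][2]-93.2; print(z); meas(z,'w4')"
```

```text
107.18861811146469
5.4 [545.2 172.3 200.4] [-179.6    0.    92.1] 0.13148201129157755 [-5.2 -0.1 -8.4]
part 58 0.12323730718147655 x at y=172: 611.5515111380778 yaw 2.2476733094296084
rear 58 0.11266636519254179 x at y=172: 584.4829289214582 yaw 2.162808506079805
```

Persistent light contact: the spacer bar is touching the cleat root from below at this height. Back off, drop to about +25 mm, then go in.

>>> apply_moves --offset '[[-8, 0, 0], [0, 0, 0], [0, 0, -6], [0, 0, -6], [0, 0, 0]]' --rotation '[[0, 0, 0], [0, 0, 0], [0, 0, 0], [0, 0, 0], [0, 0, 0]]' --jaw '[0, 0, 0, 0, 0]'

```text
t: 5.95
position: [540.4, 172.5, 189.6]
tool_rot: [3.141, 0.0, 1.607]
ft_force: [-0.5, -1.1, -3.9]
gripper_width: 0.129
gripper_force: 59.7
```

```bash
python3 -c "
from m import *
z=monitor.get_obs()['position'][2]-93.2; print(z); meas(z,'w5')"
```

```text
96.42534503292156
5.95 [540.4 172.5 189.6] [180.    0.   92.1] 0.12934829170097312 [-0.5 -1.1 -3.9]
part 58 0.11646770924628252 x at y=172: 611.3670740332083 yaw 2.233326273910343
rear 58 0.10841776105835105 x at y=172: 579.9861813674993 yaw 2.163103733650609
```

>>> apply_moves --offset '[[4, 0, 0], [3, 0, 0], [0, 0, 0], [0, 0, 0]]' --rotation '[[0, 0, 0], [0, 0, 0], [0, 0, 0], [0, 0, 0]]' --jaw '[0, 0, 0, 0]'

```text
t: 6.4
position: [547.5, 172.6, 190.3]
tool_rot: [3.141, -0.0, 1.607]
ft_force: [-0.9, 0.5, -4.8]
gripper_width: 0.133
gripper_force: 59.8
```

```bash
python3 -c "
from m import *
z=monitor.get_obs()['position'][2]-93.2; print(z); meas(z,'w6')"
```

```text
97.14404735394298
6.4 [547.5 172.6 190.3] [180.   -0.   92.1] 0.1326309110139354 [-0.9  0.5 -4.8]
part 51 0.10990460255171527 x at y=172: 611.490944211881 yaw 2.258722533586495
rear 58 0.11025603769622327 x at y=172: 587.054947767488 yaw 2.120412958354534
```

>>> apply_moves --offset '[[0, 0, -5], [0, 0, -5], [0, 0, -5], [0, 0, -3], [0, 0, 0]]' --rotation '[[0, 0, 0], [0, 0, 0], [0, 0, 0], [0, 0, 0], [0, 0, 0]]' --jaw '[0, 0, 0, 0, 0]'

```text
t: 6.95
position: [546.4, 172.5, 171.2]
tool_rot: [-3.14, 0.0, 1.607]
ft_force: [0.6, 0.3, -3.1]
gripper_width: 0.129
gripper_force: 59.8
```

>>> apply_moves --offset '[[0, 0, -3], [0, 0, -2], [0, 0, 0]]' --rotation '[[0, 0, 0], [0, 0, 0], [0, 0, 0]]' --jaw '[0, 0, 0]'

```text
t: 7.25
position: [547.2, 172.6, 167.1]
tool_rot: [3.141, 0.0, 1.607]
ft_force: [0.2, 1.2, -4.0]
gripper_width: 0.126
gripper_force: 59.8
```

>>> apply_moves --offset '[[0, 0, -1.5], [0, 0, -1.5], [0, 0, 0]]' --rotation '[[0, 0, 0], [0, 0, 0], [0, 0, 0]]' --jaw '[0, 0, 0]'

```text
t: 7.55
position: [548.2, 172.8, 164.7]
tool_rot: [3.139, -0.0, 1.607]
ft_force: [2.1, 0.1, -3.8]
gripper_width: 0.129
gripper_force: 59.9
```

>>> apply_moves --offset '[[0.5, 0, -1.5], [0.5, 0, -1.5], [0, 0, 0]]' --rotation '[[0, 0, 0], [0, 0, 0], [0, 0, 0]]' --jaw '[0, 0, 0]'

```text
t: 7.85
position: [549.1, 172.8, 163.1]
tool_rot: [3.14, -0.0, 1.607]
ft_force: [-0.4, -0.6, 2.9]
gripper_width: 0.13
gripper_force: 61.1
```

```bash
python3 -c "
from m import *
z=monitor.get_obs()['position'][2]-93.2; print(z); meas(z,'w7')"
```

```text
69.94291472373682
7.85 [549.1 172.8 163.1] [179.9  -0.   92.1] 0.13007454419385758 [-0.4 -0.6  2.9]
part 33 0.08040267910846731 x at y=172: 611.2399131837486 yaw 2.2252297513753483
rear 58 0.10943533544101926 x at y=172: 588.832027539416 yaw 2.2259866824652987
```

>>> apply_moves --offset '[[0, 0, 0], [0, 0, 0], [0, 0, 0], [0, 0, 0], [0, 0, 0]]' --rotation '[[0, 0, 0], [0, 0, 0], [0, 0, 0], [0, 0, 0], [0, 0, 0]]' --jaw '[0.2, 0.35, 0.35, 0.35, 0.35]'

```text
t: 8.4
position: [547.9, 172.6, 160.9]
tool_rot: [-3.141, 0.0, 1.607]
ft_force: [-0.7, 0.2, 0.4]
gripper_width: 0.35
gripper_force: 0.0
```

>>> apply_moves --offset '[[0, 0, 10], [0, 0, 30], [0, 0, 45], [0, 0, 45], [0, 0, 0]]' --rotation '[[0, 0, 0], [0, 0, 0], [0, 0, 0], [0, 0, 0], [0, 0, 0]]' --jaw '[0.35, 0.35, 0.35, 0.35, 0.35]'

```text
t: 8.9
position: [552.9, 173.8, 300.7]
tool_rot: [3.126, -0.003, 1.607]
ft_force: [1.2, 0.3, 1.3]
gripper_width: 0.352
gripper_force: 0.0
```

```bash
python3 - <<'E'
from m import *
meas(70,'w8')
cv2.imwrite("pics/d8.png",optics.get_image("side")[:,:,::-1]); cv2.imwrite("pics/s8.png",optics.get_image("scene")[:,:,::-1])
d=cv2.imread("pics/d8.png");w=cv2.imread("pics/w8.png")
cv2.imwrite("pics/v8.png",np.hstack([w[:,120:],cv2.convertScaleAbs(cv2.resize(d[165:305,215:330],(345,420)),alpha=1.5)]))
E
```

```text
8.9 [552.9 173.8 300.7] [179.1  -0.2  92.1] 0.352218167441222 [1.2 0.3 1.3]
part 38 0.21381442457847374 x at y=172: 612.2934696822497 yaw 2.268369696694457
rear 40 0.22760298628447515 x at y=172: 588.5715061264546 yaw 2.2130383895900367
```

View pics/v8.png

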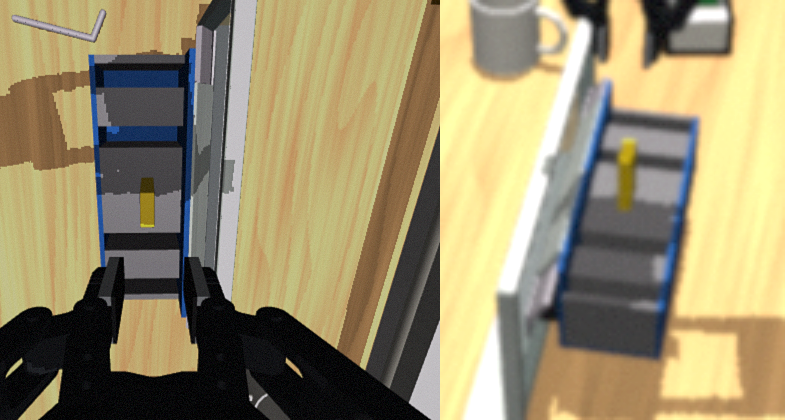

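Caddy hangs level and against the partition, tab at (148,210) in the crop; released. Now on to the rack.

```bash
python3 - <<'E'
from h import *
W=optics.camera_info("wrist"); w=cv2.imread("pics/w8.png"); h=cv2.cvtColor(w,cv2.COLOR_BGR2HSV)
m=cv2.inRange(h,(100,150,40),(125,255,255)); 
for x0,x1,z in((205,235,135),(300,320,168)):
    ys=np.nonzero(m[:,x0:x1].any(1))[0]; 
    for y in (ys.min(),ys.max()):
        x=np.nonzero(m[y,x0:x1])[0].mean()+x0; print(x,y,onz(W,x,y,z))
E
```

```text
211.0 55 [490.9 290.6 135. ]
222.5 266 [498.2  88.4 135. ]
311.5 49 [573.2 293.4 168. ]
303.5 316 [583.3  53.7 168. ]
```

>>> apply_moves --offset '[[1.5, -48, 6], [1.5, -48, 6], [1.5, -48, 6], [1.5, -48, 6], [1.5, -48, 6]]' --rotation '[[0, 0, -7.8], [0, 0, -7.8], [0, 0, -7.8], [0, 0, -7.8], [0, 0, -7.8]]' --jaw '[0.35, 0.35, 0.35, 0.35, 0.35]'

```text
t: 9.55
position: [554.2, -68.8, 319.2]
tool_rot: [-3.138, 0.002, 0.921]
ft_force: [0.8, 0.2, -0.9]
gripper_width: 0.35
gripper_force: 0.0
```

>>> apply_moves --offset '[[1.5, -48, 4], [1.5, -48, 4], [1.5, -48, 0], [1.5, -48, 0], [0, -48, 0]]' --rotation '[[0, 0, -7.8], [0, 0, -7.8], [0, 0, -7.8], [0, 0, -7.8], [0, 0, -7.8]]' --jaw '[0.35, 0.35, 0.35, 0.35, 0.35]'

```text
t: 10.05
position: [560.5, -308.7, 326.6]
tool_rot: [-3.138, 0.003, 0.24]
ft_force: [0.9, -0.1, 0.3]
gripper_width: 0.35
gripper_force: 0.0
```

>>> apply_moves --offset '[[0, 0, 0], [0, 0, 0], [0, 0, 0], [0, 0, 0]]' --rotation '[[0, 0, 0], [0, 0, 0], [0, 0, 0], [0, 0, 0]]' --jaw '[0.35, 0.35, 0.35, 0.35]'

```text
t: 10.45
position: [561.6, -305.6, 328.6]
tool_rot: [-3.14, 0.001, 0.248]
ft_force: [-0.2, 0.1, -0.0]
gripper_width: 0.35
gripper_force: 0.0
```

```bash
python3 - <<'E'
from h import *
o=monitor.get_obs(); print(o["t"],o["position"],np.degrees(o["tool_rot"]),o["joint_positions"])
np.save("cw9.npy",optics.camera_info("wrist")["cam_to_world"])
w=optics.get_image("wrist")[:,:,::-1]; cv2.imwrite("pics/w9.png",w)
E
```

```text
10.45 [ 561.6 -305.6  328.6] [-179.9    0.    14.2] [-0.6  0.3  1.5  0.   1.4  0.8]
```

View pics/w9.png

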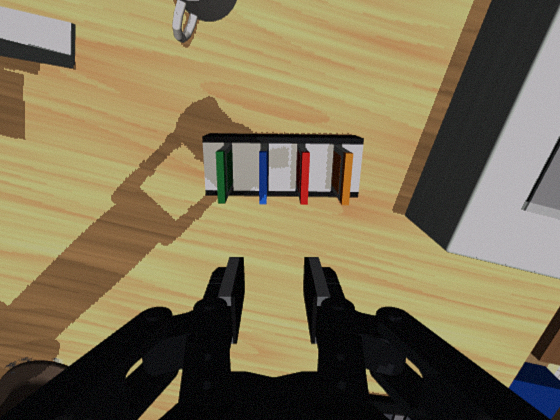

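Wrist view: rack centred (283,165), with plates green (222,175), blue (264,177), red (304,178), orange (347,178).

```bash
cat > p.py <<'E'
from h import *
R={"green":((50,120,25),(85,255,255)),"blue":((105,150,40),(125,255,255)),"red":((172,150,40),(180,255,255)),"orange":((5,150,60),(15,255,255))}
def plates(w,W,z,roi):
    h=cv2.cvtColor(w,cv2.COLOR_BGR2HSV); x0,y0,x1,y1=roi
    for n,(a,b) in R.items():
        m=cv2.inRange(h,a,b); k=np.zeros_like(m); k[y0:y1,x0:x1]=m[y0:y1,x0:x1]
        if n=="red": k[y0:y1,x0:x1]|=cv2.inRange(h,(0,150,40),(4,255,255))[y0:y1,x0:x1]
        nn,l,st,c=cv2.connectedComponentsWithStats(k)
        if nn<2: print(n,"none"); continue
        i=1+np.argmax(st[1:,4]); s=st[i]; t=[]
        for v in (s[1]+3,s[1]+s[3]-4):
            xs=np.nonzero(l[v]==i)[0]; t.append((xs.min(),xs.max(),v))
        xs=np.nonzero(l[s[1]+s[3]-4]==i)[0]
        A=onz(W,(t[0][0]+t[0][1])/2,s[1]-.5,z);B=onz(W,(t[1][0]+t[1][1])/2,s[1]+s[3]-.5,z)
        print(n,s,t,"far",A[:2],"near",B[:2],"len",np.linalg.norm((A-B)[:2]),"ang",ang(B,A),"mid",((A+B)/2)[:2])
E
python3 - <<'E'
from p import *
W=optics.camera_info("wrist"); W["cam_to_world"]=np.load("cw9.npy")
plates(cv2.imread("pics/w9.png"),W,118,(195,120,375,220))
E
```

```text
green [216 150  10  53 417] [(np.int64(216), np.int64(223), np.int32(153)), (np.int64(218), np.int64(224), np.int32(199))] far [ 579.7 -240.1] near [ 520.  -253.7] len 61.228631513543604 ang 12.863167239185094 mid [ 549.8 -246.9]
blue [259 151   9  53 386] [(np.int64(260), np.int64(266), np.int32(154)), (np.int64(260), np.int64(265), np.int32(200))] far [ 590.5 -286.9] near [ 530.7 -300.9] len 61.33665322523262 ang 13.151054795829703 mid [ 560.6 -293.9]
red [299 152  11  52 427] [(np.int64(302), np.int64(309), np.int32(155)), (np.int64(300), np.int64(306), np.int32(200))] far [ 601.  -332.7] near [ 542.4 -346.6] len 60.226628799902144 ang 13.334197463846609 mid [ 571.7 -339.7]
orange [346 185   4  10  16] [(np.int64(349), np.int64(349), np.int32(188)), (np.int64(347), np.int64(349), np.int32(191))] far [ 577.3 -391.3] near [ 565.7 -394. ] len 11.859605516947209 ang 12.995206897418532 mid [ 571.5 -392.6]
```

>>> apply_moves --offset '[[-6, 30, -45], [-6, 29, -45], [0, 0, -45], [0, 0, -35], [0, 0, 0]]' --rotation '[[0, 0, -0.9], [0, 0, 0], [0, 0, 0], [0, 0, 0], [0, 0, 0]]' --jaw '[0.35, 0.35, 0.35, 0.35, 0.35]'

```text
t: 11.0
position: [546.3, -248.9, 160.2]
tool_rot: [-3.133, 0.009, 0.233]
ft_force: [-0.6, 0.4, 0.1]
gripper_width: 0.351
gripper_force: 0.0
```

>>> apply_moves --offset '[[0, 0, 0], [0, 0, 0], [0, 0, 0]]' --rotation '[[0, 0, 0], [0, 0, 0], [0, 0, 0]]' --jaw '[0.35, 0.35, 0.35]'

```text
t: 11.3
position: [552.6, -253.9, 169.3]
tool_rot: [3.138, -0.004, 0.23]
ft_force: [-0.7, 0.6, 0.6]
gripper_width: 0.35
gripper_force: 0.0
```

```bash
python3 - <<'E'
from p import *
o=monitor.get_obs(); print(o["t"],o["position"],np.degrees(o["tool_rot"]),o["gripper_width"])
W=optics.camera_info("wrist"); w=optics.get_image("wrist")[:,:,::-1]; cv2.imwrite("pics/w10.png",w)
plates(w,W,118,(100,0,560,330))
E
```

```text
11.3 [ 552.6 -253.9  169.3] [179.8  -0.2  13.2] 0.34972365912998354
green [ 254  187   15   91 1106] [(np.int64(266), np.int64(267), np.int32(190)), (np.int64(256), np.int64(266), np.int32(274))] far [ 583.2 -243.3] near [ 519.2 -254. ] len 64.94451733701209 ang 9.513032036328081 mid [ 551.2 -248.7]
blue [ 323  189   19   86 1062] [(np.int64(326), np.int64(339), np.int32(192)), (np.int64(334), np.int64(336), np.int32(271))] far [ 591.5 -284.2] near [ 533.1 -303.3] len 61.4651333391528 ang 18.17404567087597 mid [ 562.3 -293.7]
red [ 389  189   29   88 1235] [(np.int64(397), np.int64(415), np.int32(192)), (np.int64(394), np.int64(406), np.int32(273))] far [ 602.1 -329.4] near [ 541.8 -347.7] len 62.98584301973003 ang 16.88021821478397 mid [ 572.  -338.6]
orange [ 463  192   30   85 1092] [(np.int64(479), np.int64(492), np.int32(195)), (np.int64(464), np.int64(475), np.int32(273))] far [ 611.8 -379.4] near [ 552.8 -394.8] len 60.97948603582726 ang 14.676918778400653 mid [ 582.3 -387.1]
```

View pics/w10.png

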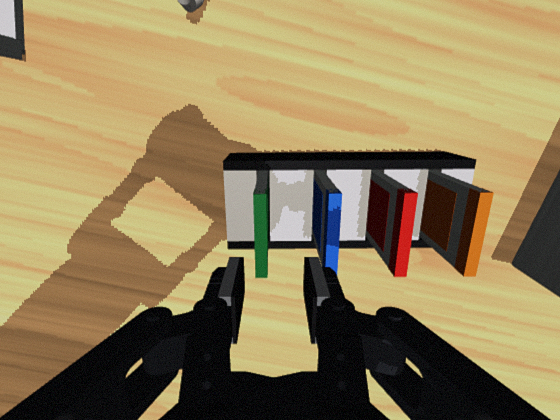

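Green plate's top lies at (261,235), slightly left of the finger centre (273): shift +6 mm in y and descend.

>>> apply_moves --offset '[[-2, 6.3, 0], [0, 0, -20], [0, 0, -20], [0, 0, 0], [0, 0, 0]]' --rotation '[[0, 0, 0], [0, 0, 0], [0, 0, 0], [0, 0, 0], [0, 0, 0]]' --jaw '[0.35, 0.35, 0.35, 0.35, 0.35]'

```text
t: 11.85
position: [548.4, -246.4, 126.3]
tool_rot: [-3.141, 0.0, 0.23]
ft_force: [-0.0, -0.4, 0.5]
gripper_width: 0.347
gripper_force: 0.0
```

>>> apply_moves --offset '[[1.5, -1, -20], [0, 0, -15], [0, 0, -10], [0, 0, 0], [0, 0, 0]]' --rotation '[[0, 0, 0], [0, 0, 0], [0, 0, 0], [0, 0, 0], [0, 0, 0]]' --jaw '[0.35, 0.35, 0.35, 0.35, 0.35]'

```text
t: 12.35
position: [550.1, -247.6, 81.1]
tool_rot: [-3.141, 0.0, 0.23]
ft_force: [0.1, -0.3, 0.9]
gripper_width: 0.349
gripper_force: 0.0
```

>>> apply_moves --offset '[[0, 0, 0], [0, 0, 0], [0, 0, 0], [0, 0, 0], [0, 0, 0]]' --rotation '[[0, 0, 0], [0, 0, 0], [0, 0, 0], [0, 0, 0], [0, 0, 0]]' --jaw '[0, 0, 0, 0, 0]' --newtons 40

```text
t: 12.85
position: [550.6, -247.4, 82.0]
tool_rot: [3.142, -0.001, 0.23]
ft_force: [-1.0, 1.6, 5.5]
gripper_width: 0.088
gripper_force: 43.0
```

>>> apply_moves --offset '[[0, 0, 10], [0, 0, 20], [0, 0, 40], [0, 0, 40], [0, 0, 40]]' --rotation '[[0, 0, 0], [0, 0, 0], [0, 0, 0], [0, 0, 0], [0, 0, 0]]' --jaw '[0, 0, 0, 0, 0]'

```text
t: 13.35
position: [549.5, -248.0, 232.3]
tool_rot: [3.141, 0.001, 0.23]
ft_force: [0.8, -0.1, -0.3]
gripper_width: 0.089
gripper_force: 42.0
```

>>> apply_moves --offset '[[0, 0, 35], [0, 0, 25], [0, 0, 0]]' --rotation '[[0, 0, 0], [0, 0, 0], [0, 0, 0]]' --jaw '[0, 0, 0]'

```text
t: 13.65
position: [552.5, -249.5, 296.7]
tool_rot: [3.134, -0.007, 0.23]
ft_force: [0.8, -1.2, -0.2]
gripper_width: 0.091
gripper_force: 42.1
```

>>> apply_moves --offset '[[-1, 48, 0], [-1, 48, 0], [-1, 48, 0], [-1, 48, 0], [-1, 48, 0]]' --rotation '[[0, 0, -1], [0, 0, -1], [0, 0, -1], [0, 0, -1], [0, 0, -1]]' --jaw '[0, 0, 0, 0, 0]'

```text
t: 14.15
position: [543.8, -6.2, 289.1]
tool_rot: [3.141, 0.002, 0.142]
ft_force: [0.9, -0.1, -0.1]
gripper_width: 0.091
gripper_force: 42.1
```

>>> apply_moves --offset '[[-1, 48, 0], [-1, 48, 0], [-1, 48, 0], [-1, 48, 0], [-1, 46, 0]]' --rotation '[[0, 0, -1], [0, 0, -1], [0, 0, -1], [0, 0, -1], [0, 0, -1]]' --jaw '[0, 0, 0, 0, 0]'

```text
t: 14.65
position: [538.9, 231.8, 289.1]
tool_rot: [3.14, 0.002, 0.055]
ft_force: [0.8, 0.1, -0.6]
gripper_width: 0.089
gripper_force: 42.1
```

>>> apply_moves --offset '[[-1, 48, 0], [0, 0, 0], [0, 0, 0], [0, 0, 0], [0, 0, 0]]' --rotation '[[0, 0, -1], [0, 0, 0], [0, 0, 0], [0, 0, 0], [0, 0, 0]]' --jaw '[0, 0, 0, 0, 0]'

```text
t: 15.15
position: [539.1, 276.8, 290.4]
tool_rot: [3.141, 0.001, 0.036]
ft_force: [0.8, -0.2, -1.6]
gripper_width: 0.087
gripper_force: 42.1
```

```bash
python3 - <<'E'
from p import *
o=monitor.get_obs(); print(o["t"],o["position"],np.degrees(o["tool_rot"]),o["gripper_width"])
W=optics.camera_info("wrist"); np.save("cw11.npy",W["cam_to_world"]); w=optics.get_image("wrist")[:,:,::-1]; cv2.imwrite("pics/w11.png",w)
s=optics.get_image("scene")[:,:,::-1]; cv2.imwrite("pics/s11.png",s)
cv2.imwrite("pics/v11.png",np.hstack([cv2.resize(w,(480,360)),cv2.convertScaleAbs(cv2.resize(s[100:260,220:362],(320,360)),alpha=1.5)]))
E
```

```text
15.15 [539.1 276.8 290.4] [179.9   0.1   2.1] 0.08726964450503588
```

View pics/v11.png

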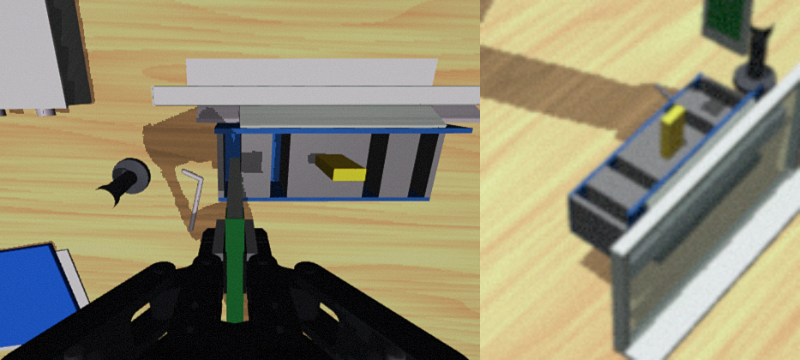

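The caddy is still hung and unmoved; slot mouths show at x≈280, 376 and 424 (wrist crop). Measuring slot mouth edges.

```bash
python3 - <<'E'
from p import *
W=optics.camera_info("wrist"); W["cam_to_world"]=np.load("cw11.npy"); w=cv2.imread("pics/w11.png")
g=cv2.GaussianBlur(w,(3,3),0).mean(2)
for v in (165,215):
    d=g[v-3:v+4].mean(0); 
    E=[x for x in range(255,540) if abs(d[x+2]-d[x-2])>30 and abs(d[x+2]-d[x-2])>=max(abs(d[x+1+k]-d[x-3+k]) for k in (0,2))]
    print(v,[(x,int(d[x-4]),int(d[x+4]),onz(W,x,v,135)[:2].round(1).tolist()) for x in E])
for u,v,z in((272,152,168),(549,152,168),(262,234,135),(500,234,135)): print(onz(W,u,v,z))
print("tab",onz(W,349/480*560,174/360*420,195))
E
```

```text
165 [(259, 67, 42, [565.2, 290.6]), (281, 47, 124, [566.0, 269.8]), (318, 124, 53, [567.3, 234.8]), (328, 47, 17, [567.7, 225.4]), (338, 17, 122, [568.0, 215.9]), (431, 114, 18, [571.3, 127.9]), (452, 18, 112, [572.1, 108.0]), (489, 112, 17, [573.4, 73.0]), (510, 16, 110, [574.2, 53.1]), (517, 111, 150, [574.4, 46.5])]
215 [(261, 64, 26, [515.2, 287.4]), (283, 49, 117, [516.0, 265.5]), (315, 117, 18, [517.2, 233.7]), (335, 17, 116, [518.0, 213.8]), (424, 113, 18, [521.3, 125.2]), (444, 17, 112, [522.0, 105.2]), (478, 111, 18, [523.3, 71.4]), (498, 17, 109, [524.0, 51.4]), (505, 110, 160, [524.3, 44.5])]
[582.6 278.8 168. ]
[591.3  48.7 168. ]
[494.8 285.9 135. ]
[503.8  44.1 135. ]
tab [550.6 171.3 195. ]
```

>>> apply_moves --offset '[[0.5, 1.5, -25], [0, 0, -25], [0, 0, -15], [0, 0, -8], [0, 0, 0]]' --rotation '[[0, 0, 0], [0, 0, 0], [0, 0, 0], [0, 0, 0], [0, 0, 0]]' --jaw '[0, 0, 0, 0, 0]'

```text
t: 15.75
position: [539.0, 279.2, 216.9]
tool_rot: [3.141, 0.002, 0.038]
ft_force: [-0.2, -0.2, -0.9]
gripper_width: 0.09
gripper_force: 42.2
```

>>> apply_moves --offset '[[0, 0, -15], [0, 0, -20], [0, 0, -15], [0, 0, -10], [0, 0, 0]]' --rotation '[[0, 0, 0], [0, 0, 0], [0, 0, 0], [0, 0, 0], [0, 0, 0]]' --jaw '[0, 0, 0, 0, 0]'

```text
t: 16.25
position: [538.3, 279.4, 156.1]
tool_rot: [3.14, 0.003, 0.038]
ft_force: [-0.2, 0.1, -0.6]
gripper_width: 0.091
gripper_force: 42.2
```

>>> apply_moves --offset '[[0, 0, -3], [0, 0, -2], [0, 0, 0]]' --rotation '[[0, 0, 0], [0, 0, 0], [0, 0, 0]]' --jaw '[0, 0, 0]'

```text
t: 16.55
position: [539.9, 280.1, 153.6]
tool_rot: [-3.141, -0.001, 0.038]
ft_force: [0.4, -0.3, -1.9]
gripper_width: 0.09
gripper_force: 42.2
```

>>> apply_moves --offset '[[0, 0, -2], [0, 0, -1.5], [0, 0, 0], [0, 0, 0], [0, 0, 0]]' --rotation '[[0, 0, 0], [0, 0, 0], [0, 0, 0], [0, 0, 0], [0, 0, 0]]' --jaw '[0, 0, 0, 0.2, 0.3]'

```text
t: 17.05
position: [539.8, 280.0, 149.9]
tool_rot: [-3.141, -0.001, 0.038]
ft_force: [0.0, 0.5, -0.2]
gripper_width: 0.298
gripper_force: 0.0
```

>>> apply_moves --offset '[[0, 0, 0], [0, 0, 0], [0, 0, 10], [0, 0, 25], [0, 0, 40]]' --rotation '[[0, 0, 0], [0, 0, 0], [0, 0, 0], [0, 0, 0], [0, 0, 0]]' --jaw '[0.3, 0.3, 0.3, 0.3, 0.3]'

```text
t: 17.55
position: [537.5, 279.0, 222.9]
tool_rot: [3.139, 0.006, 0.038]
ft_force: [0.5, 0.9, 0.0]
gripper_width: 0.304
gripper_force: 0.0
```

>>> apply_moves --offset '[[0, 0, 45], [2, -48, 20], [2, -48, 0], [2, -48, 0], [2, -48, 0]]' --rotation '[[0, 0, 0], [0, 0, 1], [0, 0, 1], [0, 0, 1], [0, 0, 1]]' --jaw '[0.35, 0.35, 0.35, 0.35, 0.35]'

```text
t: 18.05
position: [547.6, 88.3, 290.4]
tool_rot: [3.141, -0.002, 0.11]
ft_force: [0.3, -0.2, -0.1]
gripper_width: 0.351
gripper_force: 0.0
```

```bash
python3 - <<'E'
from p import *
d=optics.get_image("side")[:,:,::-1]; cv2.imwrite("pics/d12.png",d); s=optics.get_image("scene")[:,:,::-1]
D=optics.camera_info("side");S=optics.camera_info("scene")
for z in (185,): print("exp top slot4",proj(S,(539.7,278.4,z)),proj(D,(539.7,278.4,z)))
for im in (s,d):
    h=cv2.cvtColor(im,cv2.COLOR_BGR2HSV); m=cv2.inRange(h,(50,110,25),(85,255,255)); n,l,st,c=cv2.connectedComponentsWithStats(m)
    print([ (st[i].tolist(),c[i].round(1)) for i in range(1,n) if st[i,4]>10])
E
```

```text
exp top slot4 [327.6 129. ] [271.8 247.1]
[([319, 124, 21, 13, 95], array([328.7, 130.1])), ([320, 134, 13, 13, 93], array([326.1, 140.2]))]
[([260, 244, 26, 9, 149], array([272.6, 248.2])), ([264, 256, 18, 8, 110], array([272.6, 259.4]))]
```

>>> apply_moves --offset '[[1.7, -47.8, 0], [1.7, -47.8, 0], [1.7, -47.8, 0], [1.7, -47.8, 0], [1.7, -47.8, 0]]' --rotation '[[0, 0, 0.87], [0, 0, 0.87], [0, 0, 0.87], [0, 0, 0.87], [0, 0, 0.87]]' --jaw '[0.35, 0.35, 0.35, 0.35, 0.35]'

```text
t: 18.65
position: [556.3, -150.3, 289.8]
tool_rot: [3.141, -0.002, 0.185]
ft_force: [0.4, 0.6, -0.5]
gripper_width: 0.35
gripper_force: 0.0
```

>>> apply_moves --offset '[[1.7, -47.8, -20], [1.7, -47.8, -40], [1.7, -47.8, -50], [0, 0, -30], [0, 0, 0]]' --rotation '[[0, 0, 0.87], [0, 0, 0.87], [0, 0, 0.87], [0, 0, 0], [0, 0, 0]]' --jaw '[0.35, 0.35, 0.35, 0.35, 0.35]'

```text
t: 19.15
position: [556.8, -266.7, 166.2]
tool_rot: [-3.134, 0.008, 0.228]
ft_force: [-0.5, -0.1, -0.1]
gripper_width: 0.351
gripper_force: 0.0
```

>>> apply_moves --offset '[[0, 0, 0], [0, 0, 0], [0, 0, 0], [0, 0, 0]]' --rotation '[[0, 0, 0], [0, 0, 0], [0, 0, 0], [0, 0, 0]]' --jaw '[0.35, 0.35, 0.35, 0.35]'

```text
t: 19.55
position: [561.5, -268.0, 173.5]
tool_rot: [3.139, -0.003, 0.231]
ft_force: [-0.1, 0.6, -0.4]
gripper_width: 0.352
gripper_force: 0.0
```

>>> apply_moves --offset '[[0, -25.8, 0], [0, 0, -15], [0, 0, -15], [0, 0, 0], [0, 0, 0]]' --rotation '[[0, 0, 0], [0, 0, 0], [0, 0, 0], [0, 0, 0], [0, 0, 0]]' --jaw '[0.35, 0.35, 0.35, 0.35, 0.35]'

```text
t: 20.05
position: [559.3, -292.7, 139.9]
tool_rot: [-3.139, 0.002, 0.23]
ft_force: [-0.1, 1.0, 0.2]
gripper_width: 0.35
gripper_force: 0.0
```

>>> apply_moves --offset '[[1.5, -1, -18], [0, 0, -20], [0, 0, -12], [0, 0, -8], [0, 0, 0]]' --rotation '[[0, 0, 0], [0, 0, 0], [0, 0, 0], [0, 0, 0], [0, 0, 0]]' --jaw '[0.35, 0.35, 0.35, 0.35, 0.35]'

```text
t: 20.55
position: [561.0, -294.3, 82.1]
tool_rot: [-3.14, 0.002, 0.23]
ft_force: [0.2, 0.3, -0.2]
gripper_width: 0.348
gripper_force: 0.0
```

>>> apply_moves --offset '[[0, 0, 0], [0, 0, 0], [0, 0, 0], [0, 0, 0], [0, 0, 0]]' --rotation '[[0, 0, 0], [0, 0, 0], [0, 0, 0], [0, 0, 0], [0, 0, 0]]' --jaw '[0, 0, 0, 0, 0]'

```text
t: 21.05
position: [562.1, -294.3, 84.2]
tool_rot: [-3.141, -0.001, 0.229]
ft_force: [-0.9, 5.0, 5.0]
gripper_width: 0.087
gripper_force: 41.1
```

>>> apply_moves --offset '[[0, 0, 10], [0, 0, 20], [0, 0, 40], [0, 0, 40], [0, 0, 40]]' --rotation '[[0, 0, 0], [0, 0, 0], [0, 0, 0], [0, 0, 0], [0, 0, 0]]' --jaw '[0, 0, 0, 0, 0]'

```text
t: 21.55
position: [561.5, -296.3, 235.0]
tool_rot: [3.139, 0.0, 0.229]
ft_force: [1.2, 0.6, -1.7]
gripper_width: 0.089
gripper_force: 40.4
```

>>> apply_moves --offset '[[0, 0, 35], [0, 0, 25], [0, 0, 0], [0, 0, 0]]' --rotation '[[0, 0, 0], [0, 0, 0], [0, 0, 0], [0, 0, 0]]' --jaw '[0, 0, 0, 0]'

```text
t: 21.95
position: [561.6, -295.8, 293.6]
tool_rot: [3.139, -0.0, 0.229]
ft_force: [-0.2, -0.5, -2.4]
gripper_width: 0.084
gripper_force: 40.5
```

>>> apply_moves --offset '[[-1.8, 47.3, 0], [-1.8, 47.3, 0], [-1.8, 47.3, 0], [-1.8, 47.3, 0], [-1.8, 47.3, 0]]' --rotation '[[0, 0, -1], [0, 0, -1], [0, 0, -1], [0, 0, -1], [0, 0, -1]]' --jaw '[0, 0, 0, 0, 0]'

```text
t: 22.45
position: [550.9, -57.0, 290.2]
tool_rot: [-3.141, 0.004, 0.141]
ft_force: [1.2, 1.2, -1.0]
gripper_width: 0.083
gripper_force: 40.5
```

>>> apply_moves --offset '[[-1.8, 47.3, 0], [-1.8, 47.3, 0], [-1.8, 47.3, 0], [-1.8, 47.3, 0], [-1.8, 47.3, 0]]' --rotation '[[0, 0, -1], [0, 0, -1], [0, 0, -1], [0, 0, -1], [0, 0, -1]]' --jaw '[0, 0, 0, 0, 0]'

```text
t: 22.95
position: [542.1, 179.1, 290.2]
tool_rot: [3.14, 0.004, 0.054]
ft_force: [1.2, 0.8, -0.7]
gripper_width: 0.088
gripper_force: 40.5
```

>>> apply_moves --offset '[[-1.8, 47.3, 0], [0, 0, 0], [0, 0, 0], [0, 0, 0], [0, 0, 0]]' --rotation '[[0, 0, -1], [0, 0, 0], [0, 0, 0], [0, 0, 0], [0, 0, 0]]' --jaw '[0, 0, 0, 0, 0]'

```text
t: 23.45
position: [541.8, 223.6, 292.4]
tool_rot: [3.141, 0.001, 0.036]
ft_force: [0.3, 0.3, 0.2]
gripper_width: 0.085
gripper_force: 40.5
```

```bash
cat > q.py <<'E'
from p import *
import sys
W=optics.camera_info("wrist"); o=monitor.get_obs(); print(o["position"],np.degrees(o["tool_rot"]))
w=optics.get_image("wrist")[:,:,::-1]; cv2.imwrite(f"pics/{sys.argv[1]}.png",w); g=cv2.GaussianBlur(w,(3,3),0).mean(2)
for xx in (515,570):   # dark/grey slot edges along a line near world x=xx, z=135
    v=int(proj(W,(xx,170,135))[1]); d=g[v-3:v+4].mean(0)
    E=[x for x in range(10,545) if abs(d[x+2]-d[x-2])>35 and abs(d[x+2]-d[x-2])>=max(abs(d[x+1+k]-d[x-3+k]) for k in (0,2))]
    print(v,[(int(d[x-4]),int(d[x+4]),onz(W,x,v,135)[:2].round(1).tolist()) for x in E if 30<onz(W,x,v,135)[1]<310])
plates(w,W,float(sys.argv[2]),(0,0,560,330))
E
python3 q.py w13 185
```

```text
[541.8 223.6 292.4] [179.9   0.1   2. ]
219 [(163, 79, [510.5, 302.5]), (77, 54, [510.8, 293.5]), (54, 33, [511.1, 284.4]), (22, 66, [511.7, 267.3]), (84, 28, [512.9, 234.2]), (50, 120, [513.7, 213.1]), (117, 18, [516.9, 125.5]), (17, 116, [517.6, 105.4]), (116, 18, [518.9, 71.2]), (18, 114, [519.6, 52.0]), (116, 165, [519.8, 45.0])]
165 [(68, 36, [565.7, 289.7]), (31, 69, [566.4, 269.7]), (70, 47, [567.6, 236.5]), (51, 128, [568.4, 215.5]), (122, 19, [571.6, 127.0]), (17, 119, [572.3, 108.0]), (117, 18, [573.6, 73.7]), (18, 115, [574.3, 53.7]), (116, 153, [574.6, 47.0])]
green [198 171  17  72 821] [(np.int64(198), np.int64(209), np.int32(174)), (np.int64(204), np.int64(213), np.int32(239))] far [570.8 279.6] near [508.2 277.4] len 62.68356077907404 ang 2.0594682229108576 mid [539.5 278.5]
blue [ 187  149  298   63 2373] [(np.int64(187), np.int64(484), np.int32(152)), (np.int64(264), np.int64(265), np.int32(208))] far [592.  176.1] near [538.1 230.1] len 76.29678903073443 ang -45.000554366961616 mid [565.  203.1]
red none
orange none
```

>>> apply_moves --offset '[[0, 1, -25], [0, 0, -25], [0, 0, -15], [0, 0, -8], [0, 0, 0]]' --rotation '[[0, 0, 0], [0, 0, 0], [0, 0, 0], [0, 0, 0], [0, 0, 0]]' --jaw '[0, 0, 0, 0, 0]'

```text
t: 24.0
position: [541.4, 225.5, 219.1]
tool_rot: [3.141, 0.002, 0.037]
ft_force: [-0.4, 1.0, -0.9]
gripper_width: 0.086
gripper_force: 40.6
```

>>> apply_moves --offset '[[0, 0, -15], [0, 0, -20], [0, 0, -15], [0, 0, -10], [0, 0, 0]]' --rotation '[[0, 0, 0], [0, 0, 0], [0, 0, 0], [0, 0, 0], [0, 0, 0]]' --jaw '[0, 0, 0, 0, 0]'

```text
t: 24.5
position: [540.7, 225.9, 158.4]
tool_rot: [3.141, 0.003, 0.038]
ft_force: [0.1, 0.6, -1.2]
gripper_width: 0.089
gripper_force: 40.6
```

>>> apply_moves --offset '[[0, 0, -3], [0, 0, -2], [0, 0, 0], [0, 0, 0]]' --rotation '[[0, 0, 0], [0, 0, 0], [0, 0, 0], [0, 0, 0]]' --jaw '[0, 0, 0, 0]'

```text
t: 24.9
position: [542.3, 226.4, 155.9]
tool_rot: [-3.141, -0.001, 0.038]
ft_force: [-0.1, -0.2, -1.5]
gripper_width: 0.088
gripper_force: 40.6
```

>>> apply_moves --offset '[[0, -1, -3], [0, 0, -2], [0, 0, 0], [0, 0, 0], [0, 0, 0]]' --rotation '[[0, 0, 0], [0, 0, 0], [0, 0, 0], [0, 0, 0], [0, 0, 0]]' --jaw '[0, 0, 0, 0.2, 0.3]'

```text
t: 25.4
position: [542.0, 225.5, 150.3]
tool_rot: [-3.141, -0.0, 0.037]
ft_force: [0.6, 1.4, 0.6]
gripper_width: 0.301
gripper_force: 0.9
```

>>> apply_moves --offset '[[0, 0, 0], [0, 0, 0], [0, 0, 10], [0, 0, 25], [0, 0, 40]]' --rotation '[[0, 0, 0], [0, 0, 0], [0, 0, 0], [0, 0, 0], [0, 0, 0]]' --jaw '[0.3, 0.3, 0.3, 0.3, 0.3]'

```text
t: 25.9
position: [539.6, 224.3, 223.4]
tool_rot: [3.139, 0.007, 0.038]
ft_force: [0.4, 0.4, 0.3]
gripper_width: 0.299
gripper_force: 0.0
```

>>> apply_moves --offset '[[0, 0, 45], [0, 0, 20], [2.6, -48, 0], [2.6, -48, 0], [2.6, -48, 0]]' --rotation '[[0, 0, 0], [0, 0, 0], [0, 0, 1], [0, 0, 1], [0, 0, 1]]' --jaw '[0.35, 0.35, 0.35, 0.35, 0.35]'

```text
t: 26.4
position: [549.6, 80.0, 291.4]
tool_rot: [3.141, -0.001, 0.092]
ft_force: [1.0, -0.2, 0.4]
gripper_width: 0.352
gripper_force: 0.0
```

>>> apply_moves --offset '[[2.6, -48, 0], [2.6, -48, 0], [2.6, -48, 0], [2.6, -48, 0], [2.6, -48, 0]]' --rotation '[[0, 0, 1], [0, 0, 1], [0, 0, 1], [0, 0, 1], [0, 0, 1]]' --jaw '[0.35, 0.35, 0.35, 0.35, 0.35]'

```text
t: 26.9
position: [562.3, -160.9, 291.1]
tool_rot: [3.141, -0.0, 0.178]
ft_force: [0.5, -0.0, 0.1]
gripper_width: 0.353
gripper_force: 0.0
```

>>> apply_moves --offset '[[2.6, -48, 0], [2.6, -48, 0], [2.6, -48, 0], [0, -36, 0], [0, 0, 0]]' --rotation '[[0, 0, 1], [0, 0, 1], [0, 0, 1], [0, 0, 0], [0, 0, 0]]' --jaw '[0.35, 0.35, 0.35, 0.35, 0.35]'

```text
t: 27.4
position: [569.4, -344.0, 290.4]
tool_rot: [3.139, 0.001, 0.224]
ft_force: [-1.2, 1.4, -0.6]
gripper_width: 0.352
gripper_force: 0.0
```

```bash
cat > c.py <<'E'
from p import *
import sys
o=monitor.get_obs(); print(o["t"],o["position"],np.degrees(o["tool_rot"]))
W=optics.camera_info("wrist"); w=optics.get_image("wrist")[:,:,::-1]; cv2.imwrite(f"pics/{sys.argv[1]}w.png",w)
if o["position"][1]<-100: plates(w,W,118,(100,0,560,240))
T={"green":(539.7,278.4),"blue":(542,224.6),"red":(545.5,116.4),"orange":(547.3,62.3)}
for cam in("scene","side"):
    I=optics.camera_info(cam); im=optics.get_image(cam)[:,:,::-1]; cv2.imwrite(f"pics/{sys.argv[1]}{cam}.png",im); h=cv2.cvtColor(im,cv2.COLOR_BGR2HSV)
    for n,(x,y) in T.items():
        u,v=proj(I,(x,y,185)); a,b=R[n]; m=np.zeros(h.shape[:2],np.uint8); sl=np.s_[int(v)-8:int(v)+6,int(u)-15:int(u)+16]
        m[sl]=cv2.inRange(h,a,b)[sl]; 
        if n=="red": m[sl]|=cv2.inRange(h,(0,150,40),(4,255,255))[sl]
        ys,xs=np.nonzero(m)
        if len(xs)>5: print(cam,n,"exp",u,v,"box",xs.min(),xs.max(),ys.min(),ys.max(),len(xs))
E
python3 c.py a
```

```text
27.4 [ 569.4 -344.   290.4] [179.9   0.1  12.8]
green none
blue none
red [265 155  10  58 481] [(np.int64(265), np.int64(273), np.int32(158)), (np.int64(266), np.int64(273), np.int32(209))] far [ 601.7 -333.4] near [ 542.7 -347.2] len 60.65338847511262 ang 13.158830057239378 mid [ 572.2 -340.3]
orange [312 168   1  21  21] [(np.int64(312), np.int64(312), np.int32(171)), (np.int64(312), np.int64(312), np.int32(185))] far [ 598.7 -378.3] near [ 577.7 -383.9] len 21.72555644262817 ang 15.104268940981955 mid [ 588.2 -381.1]
scene green exp 327.55220903932104 128.9574271001985 box 319 339 124 133 77
scene blue exp 315.387246964754 140.49817300085462 box 307 326 135 145 99
side green exp 271.84831141273514 247.1135984242976 box 260 284 244 252 137
side blue exp 275.2757783873205 231.97092444044674 box 260 287 223 236 127
```

>>> apply_moves --offset '[[2.8, 3.7, 0], [0, 0, -40], [0, 0, -40], [0, 0, -40], [0, 0, -30]]' --rotation '[[0, 0, 0.4], [0, 0, 0], [0, 0, 0], [0, 0, 0], [0, 0, 0]]' --jaw '[0.35, 0.35, 0.35, 0.35, 0.35]'

```text
t: 28.05
position: [572.8, -332.0, 138.0]
tool_rot: [-3.139, 0.002, 0.239]
ft_force: [0.8, 0.9, 1.0]
gripper_width: 0.352
gripper_force: 0.0
```

>>> apply_moves --offset '[[0, 0, 0], [0, 0, 0], [0, 0, 0], [0, 0, 0]]' --rotation '[[0, 0, 0], [0, 0, 0], [0, 0, 0], [0, 0, 0]]' --jaw '[0.35, 0.35, 0.35, 0.35]'

```text
t: 28.45
position: [575.2, -335.8, 143.5]
tool_rot: [3.138, -0.004, 0.237]
ft_force: [0.3, -0.7, 0.2]
gripper_width: 0.352
gripper_force: 0.0
```

>>> apply_moves --offset '[[-2.5, -4.2, 0], [0, 0, -10], [0, 0, 0], [0, 0, 0]]' --rotation '[[0, 0, -0.4], [0, 0, 0], [0, 0, 0], [0, 0, 0]]' --jaw '[0.35, 0.35, 0.35, 0.35]'

```text
t: 28.85
position: [570.1, -338.9, 129.4]
tool_rot: [-3.14, 0.001, 0.229]
ft_force: [0.4, 0.2, -0.2]
gripper_width: 0.35
gripper_force: 0.0
```

>>> apply_moves --offset '[[1.5, -1, -16], [0, 0, -16], [0, 0, -10], [0, 0, -5], [0, 0, 0]]' --rotation '[[0, 0, 0], [0, 0, 0], [0, 0, 0], [0, 0, 0], [0, 0, 0]]' --jaw '[0.35, 0.35, 0.35, 0.35, 0.35]'

```text
t: 29.35
position: [571.3, -339.4, 81.3]
tool_rot: [-3.139, 0.002, 0.23]
ft_force: [0.4, -0.3, -0.8]
gripper_width: 0.345
gripper_force: 0.0
```

>>> apply_moves --offset '[[0, 0, 0], [0, 0, 0], [0, 0, 0], [0, 0, 0], [0, 0, 0]]' --rotation '[[0, 0, 0], [0, 0, 0], [0, 0, 0], [0, 0, 0], [0, 0, 0]]' --jaw '[0, 0, 0, 0, 0]'

```text
t: 29.85
position: [572.6, -340.4, 83.9]
tool_rot: [3.141, -0.001, 0.23]
ft_force: [-0.3, -0.1, -0.6]
gripper_width: 0.086
gripper_force: 43.9
```

>>> apply_moves --offset '[[0, 0, 10], [0, 0, 20], [0, 0, 40], [0, 0, 40], [0, 0, 40]]' --rotation '[[0, 0, 0], [0, 0, 0], [0, 0, 0], [0, 0, 0], [0, 0, 0]]' --jaw '[0, 0, 0, 0, 0]'

```text
t: 30.35
position: [572.1, -340.1, 235.3]
tool_rot: [3.141, -0.0, 0.229]
ft_force: [0.4, -0.3, -0.6]
gripper_width: 0.091
gripper_force: 43.6
```

>>> apply_moves --offset '[[0, 0, 35], [0, 0, 25], [0, 0, 0], [0, 0, 0]]' --rotation '[[0, 0, 0], [0, 0, 0], [0, 0, 0], [0, 0, 0]]' --jaw '[0, 0, 0, 0]'

```text
t: 30.75
position: [572.3, -340.1, 293.7]
tool_rot: [3.141, -0.001, 0.23]
ft_force: [-0.7, 0.4, -2.6]
gripper_width: 0.086
gripper_force: 43.8
```

>>> apply_moves --offset '[[-2.7, 45.6, 0], [-2.7, 45.6, 0], [-2.7, 45.6, 0], [-2.7, 45.6, 0], [-2.7, 45.6, 0]]' --rotation '[[0, 0, -1.1], [0, 0, -1.1], [0, 0, -1.1], [0, 0, -1.1], [0, 0, -1.1]]' --jaw '[0, 0, 0, 0, 0]'

```text
t: 31.25
position: [556.7, -110.0, 289.9]
tool_rot: [-3.139, 0.005, 0.132]
ft_force: [1.1, -0.4, -1.0]
gripper_width: 0.088
gripper_force: 43.7
```

>>> apply_moves --offset '[[-2.7, 45.6, 0], [-2.7, 45.6, 0], [-2.7, 45.6, 0], [-2.7, 45.6, 0], [-2.7, 45.6, 0]]' --rotation '[[0, 0, -1.1], [0, 0, -1.1], [0, 0, -1.1], [0, 0, -1.1], [0, 0, -1.1]]' --jaw '[0, 0, 0, 0, 0]'

```text
t: 31.75
position: [543.1, 117.4, 290.2]
tool_rot: [3.141, 0.005, 0.037]
ft_force: [1.2, -0.4, -1.6]
gripper_width: 0.082
gripper_force: 43.7
```

>>> apply_moves --offset '[[0, 0, 0], [0, 0, 0], [0, 0, 0], [0, 0, 0]]' --rotation '[[0, 0, 0], [0, 0, 0], [0, 0, 0], [0, 0, 0]]' --jaw '[0, 0, 0, 0]'

```text
t: 32.15
position: [545.1, 114.4, 292.3]
tool_rot: [3.141, 0.002, 0.036]
ft_force: [0.1, 0.3, -1.5]
gripper_width: 0.083
gripper_force: 43.7
```

```bash
python3 q.py w14 185
```

```text
[545.1 114.4 292.3] [180.    0.1   2. ]
218 [(91, 19, [510.6, 305.7]), (37, 114, [512.0, 267.6]), (114, 61, [512.6, 250.5]), (61, 17, [513.0, 240.5]), (27, 64, [514.0, 213.4]), (65, 19, [517.2, 126.0]), (51, 119, [518.0, 103.9]), (120, 17, [519.1, 71.8]), (19, 117, [519.9, 51.7]), (119, 164, [520.1, 44.7])]
164 [(153, 93, [565.5, 297.3]), (96, 37, [565.7, 290.7]), (45, 114, [566.5, 269.8]), (112, 37, [567.7, 238.5]), (70, 48, [571.7, 128.3]), (51, 127, [572.5, 107.4]), (127, 82, [573.7, 74.1]), (115, 49, [573.9, 70.3]), (18, 125, [574.4, 54.1])]
green [  62  171   31   71 1190] [(np.int64(62), np.int64(80), np.int32(174)), (np.int64(75), np.int64(85), np.int32(238))] far [570.1 276. ] near [508.3 278.4] len 61.90566604516573 ang -2.2221992517328486 mid [539.2 277.2]
blue [  56  148  299   64 2914] [(np.int64(56), np.int64(354), np.int32(151)), (np.int64(263), np.int64(324), np.int32(208))] far [592.2 168.7] near [542.1  96.8] len 87.66563781740442 ang 55.14774528280851 mid [567.2 132.7]
red [ 263  240   22   90 1838] [(np.int64(264), np.int64(283), np.int32(243)), (np.int64(265), np.int64(282), np.int32(326))] far [516.2 112.5] near [423.3 109. ] len 92.99572433797265 ang 2.113194389152517 mid [469.7 110.7]
orange [263 242   1   6   6] [(np.int64(263), np.int64(263), np.int32(245)), (np.int64(263), np.int64(263), np.int32(244))] far [514.  121.4] near [508.3 121.3] len 5.658046564697599 ang 1.515986042801053 mid [511.2 121.3]
```

Caddy unchanged, slot2 centre y≈116.4; shift +1.5 and insert.

>>> apply_moves --offset '[[0, 1.5, -25], [0, 0, -25], [0, 0, -15], [0, 0, -8], [0, 0, 0]]' --rotation '[[0, 0, 0], [0, 0, 0], [0, 0, 0], [0, 0, 0], [0, 0, 0]]' --jaw '[0, 0, 0, 0, 0]'

```text
t: 32.7
position: [544.7, 116.7, 219.1]
tool_rot: [3.141, 0.002, 0.037]
ft_force: [-0.5, 0.6, -1.2]
gripper_width: 0.084
gripper_force: 43.7
```

>>> apply_moves --offset '[[0, 0, -15], [0, 0, -20], [0, 0, -15], [0, 0, -10], [0, 0, 0]]' --rotation '[[0, 0, 0], [0, 0, 0], [0, 0, 0], [0, 0, 0], [0, 0, 0]]' --jaw '[0, 0, 0, 0, 0]'

```text
t: 33.2
position: [544.0, 117.2, 158.5]
tool_rot: [3.141, 0.003, 0.038]
ft_force: [-0.4, 0.5, -0.7]
gripper_width: 0.088
gripper_force: 43.7
```

>>> apply_moves --offset '[[0, 0, -3], [0, 0, -2], [0, 0, 0], [0, 0, 0]]' --rotation '[[0, 0, 0], [0, 0, 0], [0, 0, 0], [0, 0, 0]]' --jaw '[0, 0, 0, 0]'

```text
t: 33.6
position: [545.7, 117.4, 155.8]
tool_rot: [-3.141, -0.001, 0.038]
ft_force: [0.5, -0.2, -0.7]
gripper_width: 0.087
gripper_force: 43.7
```

>>> apply_moves --offset '[[0, -1, -3], [0, 0, -2], [0, 0, 0], [0, 0, 0], [0, 0, 0]]' --rotation '[[0, 0, 0], [0, 0, 0], [0, 0, 0], [0, 0, 0], [0, 0, 0]]' --jaw '[0, 0, 0, 0.2, 0.3]'

```text
t: 34.1
position: [545.3, 116.3, 150.3]
tool_rot: [-3.142, -0.0, 0.038]
ft_force: [0.1, 0.5, 1.0]
gripper_width: 0.3
gripper_force: 0.0
```

>>> apply_moves --offset '[[0, 0, 0], [0, 0, 0], [0, 0, 10], [0, 0, 25], [0, 0, 40]]' --rotation '[[0, 0, 0], [0, 0, 0], [0, 0, 0], [0, 0, 0], [0, 0, 0]]' --jaw '[0.3, 0.3, 0.3, 0.3, 0.3]'

```text
t: 34.6
position: [543.1, 116.0, 223.8]
tool_rot: [3.141, 0.006, 0.037]
ft_force: [1.0, -0.1, 0.5]
gripper_width: 0.301
gripper_force: 0.0
```

>>> apply_moves --offset '[[0, 0, 45], [0, 0, 20], [3.4, -45.7, 0], [3.4, -45.7, 0], [3.4, -45.7, 0]]' --rotation '[[0, 0, 0], [0, 0, 0], [0, 0, 1], [0, 0, 1], [0, 0, 1]]' --jaw '[0.35, 0.35, 0.35, 0.35, 0.35]'

```text
t: 35.1
position: [555.8, -21.8, 291.8]
tool_rot: [3.141, -0.002, 0.092]
ft_force: [1.0, -0.7, -0.1]
gripper_width: 0.35
gripper_force: 0.0
```

>>> apply_moves --offset '[[3.4, -45.7, 0], [3.4, -45.7, 0], [3.4, -45.7, 0], [3.4, -45.7, 0], [3.4, -45.7, 0]]' --rotation '[[0, 0, 1], [0, 0, 1], [0, 0, 1], [0, 0, 1], [0, 0, 1]]' --jaw '[0.35, 0.35, 0.35, 0.35, 0.35]'

```text
t: 35.6
position: [572.5, -251.2, 291.3]
tool_rot: [3.141, -0.001, 0.178]
ft_force: [0.0, 0.9, -0.1]
gripper_width: 0.346
gripper_force: 0.0
```

>>> apply_moves --offset '[[3.4, -45.7, 0], [3.4, -45.7, 0], [3.4, -45.7, 0], [0, 0, 0], [0, 0, 0]]' --rotation '[[0, 0, 1], [0, 0, 1], [0, 0, 1], [0, 0, 0], [0, 0, 0]]' --jaw '[0.35, 0.35, 0.35, 0.35, 0.35]'

```text
t: 36.1
position: [582.3, -387.3, 290.2]
tool_rot: [-3.141, 0.0, 0.227]
ft_force: [0.8, 0.8, -0.3]
gripper_width: 0.353
gripper_force: 0.0
```

```bash
python3 c.py b; python3 -c "
import cv2;h=cv2.cvtColor(cv2.imread('pics/bw.png'),cv2.COLOR_BGR2HSV);print(h[190,255:290].tolist())"
```

```text
36.1 [ 582.3 -387.3  290.2] [-179.9    0.    13. ]
green none
blue none
red none
orange [269 162   8  46 262] [(np.int64(269), np.int64(271), np.int32(165)), (np.int64(269), np.int64(271), np.int32(204))] far [ 608.  -378.5] near [ 561.1 -389.2] len 48.15665543900263 ang 12.889682058773417 mid [ 584.6 -383.8]
scene green exp 327.55220903932104 128.9574271001985 box 319 339 124 133 76
scene blue exp 315.387246964754 140.49817300085462 box 307 326 135 145 96
scene red exp 289.01782022074826 164.96307682591578 box 280 299 160 169 81
side green exp 271.84831141273514 247.1135984242976 box 260 284 244 252 139
side blue exp 275.2757783873205 231.97092444044674 box 260 287 223 236 127
side red exp 281.93744844775125 204.38949644508318 box 272 294 203 208 98
[[23, 21, 161], [18, 27, 159], [18, 19, 160], [19, 18, 157], [22, 18, 158], [15, 9, 169], [14, 17, 164], [0, 0, 184], [13, 14, 165], [20, 19, 158], [15, 19, 160], [33, 15, 156], [23, 14, 165], [14, 55, 159], [10, 190, 138], [10, 221, 143], [11, 215, 141], [11, 212, 144], [11, 217, 142], [11, 219, 142], [10, 211, 144], [11, 225, 138], [0, 31, 75], [107, 12, 193], [135, 5, 195], [135, 8, 191], [161, 11, 188], [140, 4, 189], [135, 5, 188], [120, 3, 190], [132, 7, 192], [150, 5, 187], [156, 7, 190], [165, 3, 187], [145, 8, 186]]
```

>>> apply_moves --offset '[[0.5, 1, -30], [0, 0, -30], [0, 0, -30], [0, 0, -30], [0, 0, -25]]' --rotation '[[0, 0, 0], [0, 0, 0], [0, 0, 0], [0, 0, 0], [0, 0, 0]]' --jaw '[0.35, 0.35, 0.35, 0.35, 0.35]'

```text
t: 36.75
position: [583.2, -383.0, 144.2]
tool_rot: [-3.14, 0.001, 0.232]
ft_force: [-0.2, -0.6, -0.1]
gripper_width: 0.348
gripper_force: 0.0
```

>>> apply_moves --offset '[[0, 0, 0], [0, 0, 0], [0, 0, 0], [0, 0, 0]]' --rotation '[[0, 0, 0], [0, 0, 0], [0, 0, 0], [0, 0, 0]]' --jaw '[0.35, 0.35, 0.35, 0.35]'

```text
t: 37.15
position: [584.7, -386.0, 148.1]
tool_rot: [3.138, -0.003, 0.23]
ft_force: [0.2, -1.1, -0.2]
gripper_width: 0.352
gripper_force: 0.0
```

>>> apply_moves --offset '[[-1.5, 0, -20], [0, 0, -20], [0, 0, -12], [0, 0, -8], [0, 0, -4]]' --rotation '[[0, 0, 0], [0, 0, 0], [0, 0, 0], [0, 0, 0], [0, 0, 0]]' --jaw '[0.35, 0.35, 0.35, 0.35, 0.35]'

```text
t: 37.65
position: [581.8, -385.4, 81.1]
tool_rot: [-3.142, 0.0, 0.229]
ft_force: [0.4, 0.2, -0.0]
gripper_width: 0.35
gripper_force: 0.0
```

>>> apply_moves --offset '[[0, 0, 0], [0, 0, 0], [0, 0, 0], [0, 0, 0], [0, 0, 0]]' --rotation '[[0, 0, 0], [0, 0, 0], [0, 0, 0], [0, 0, 0], [0, 0, 0]]' --jaw '[0.35, 0, 0, 0, 0]'

```text
t: 38.15
position: [582.4, -385.9, 82.4]
tool_rot: [3.14, -0.001, 0.229]
ft_force: [0.4, -0.2, 3.0]
gripper_width: 0.09
gripper_force: 41.2
```

>>> apply_moves --offset '[[0, 0, 0], [0, 0, 10], [0, 0, 20], [0, 0, 40], [0, 0, 40]]' --rotation '[[0, 0, 0], [0, 0, 0], [0, 0, 0], [0, 0, 0], [0, 0, 0]]' --jaw '[0, 0, 0, 0, 0]'

```text
t: 38.65
position: [580.5, -384.6, 190.9]
tool_rot: [-3.139, 0.003, 0.229]
ft_force: [1.2, -0.2, -1.3]
gripper_width: 0.089
gripper_force: 40.8
```

>>> apply_moves --offset '[[0, 0, 40], [0, 0, 35], [0, 0, 25], [0, 0, 0], [0, 0, 0]]' --rotation '[[0, 0, 0], [0, 0, 0], [0, 0, 0], [0, 0, 0], [0, 0, 0]]' --jaw '[0, 0, 0, 0, 0]'

```text
t: 39.15
position: [581.4, -385.1, 291.0]
tool_rot: [-3.141, 0.0, 0.23]
ft_force: [-0.2, -0.5, -2.0]
gripper_width: 0.087
gripper_force: 40.9
```

>>> apply_moves --offset '[[-3.4, 44.7, 0], [-3.4, 44.7, 0], [-3.4, 44.7, 0], [-3.4, 44.7, 0], [-3.4, 44.7, 0]]' --rotation '[[0, 0, -1.1], [0, 0, -1.1], [0, 0, -1.1], [0, 0, -1.1], [0, 0, -1.1]]' --jaw '[0, 0, 0, 0, 0]'

```text
t: 39.65
position: [562.4, -159.5, 287.6]
tool_rot: [-3.138, 0.006, 0.132]
ft_force: [0.7, 0.6, -2.1]
gripper_width: 0.091
gripper_force: 40.9
```

>>> apply_moves --offset '[[-3.4, 44.7, 0], [-3.4, 44.7, 0], [-3.4, 44.7, 0], [-3.4, 44.7, 0], [-3.4, 44.7, 0]]' --rotation '[[0, 0, -1.1], [0, 0, -1.1], [0, 0, -1.1], [0, 0, -1.1], [0, 0, -1.1]]' --jaw '[0, 0, 0, 0, 0]'

```text
t: 40.15
position: [545.3, 63.3, 287.8]
tool_rot: [-3.142, 0.006, 0.037]
ft_force: [0.6, 0.4, -1.5]
gripper_width: 0.087
gripper_force: 40.8
```

>>> apply_moves --offset '[[0, 0, 0], [0, 0, 0], [0, 0, 0], [0, 0, 0]]' --rotation '[[0, 0, 0], [0, 0, 0], [0, 0, 0], [0, 0, 0]]' --jaw '[0, 0, 0, 0]'

```text
t: 40.55
position: [547.4, 60.2, 290.3]
tool_rot: [3.141, 0.002, 0.036]
ft_force: [0.4, 0.4, -0.0]
gripper_width: 0.084
gripper_force: 40.8
```

```bash
python3 q.py w15 185 | head -3
```

```text
[547.4  60.2 290.3] [180.    0.1   2. ]
219 [(38, 107, [512.0, 267.5]), (95, 17, [512.5, 252.5]), (33, 108, [514.0, 213.6]), (110, 60, [515.2, 178.7]), (28, 61, [517.9, 105.8]), (62, 18, [519.2, 71.9]), (48, 117, [520.0, 49.9]), (105, 157, [520.2, 44.9])]
164 [(143, 89, [566.2, 297.6]), (141, 88, [566.2, 296.7]), (90, 32, [566.4, 291.0]), (42, 108, [567.2, 270.3]), (91, 35, [568.4, 236.4]), (42, 110, [569.2, 215.6]), (110, 60, [570.3, 186.4]), (63, 21, [572.4, 127.9]), (36, 65, [573.2, 108.1]), (65, 48, [574.4, 74.1]), (47, 121, [575.2, 53.3])]
```

>>> apply_moves --offset '[[0, 1.5, -25], [0, 0, -25], [0, 0, -15], [0, 0, -8], [0, 0, 0]]' --rotation '[[0, 0, 0], [0, 0, 0], [0, 0, 0], [0, 0, 0], [0, 0, 0]]' --jaw '[0, 0, 0, 0, 0]'

```text
t: 41.1
position: [547.0, 62.6, 217.1]
tool_rot: [3.142, 0.002, 0.037]
ft_force: [-0.2, 0.4, -1.5]
gripper_width: 0.088
gripper_force: 40.8
```

>>> apply_moves --offset '[[0, 0, -15], [0, 0, -20], [0, 0, -15], [0, 0, -8], [0, 0, 0]]' --rotation '[[0, 0, 0], [0, 0, 0], [0, 0, 0], [0, 0, 0], [0, 0, 0]]' --jaw '[0, 0, 0, 0, 0]'

```text
t: 41.6
position: [546.7, 63.1, 158.8]
tool_rot: [3.142, 0.003, 0.038]
ft_force: [-0.2, -0.2, -0.4]
gripper_width: 0.09
gripper_force: 40.8
```

>>> apply_moves --offset '[[0, 0, -3], [0, 0, -2], [0, 0, 0], [0, 0, 0]]' --rotation '[[0, 0, 0], [0, 0, 0], [0, 0, 0], [0, 0, 0]]' --jaw '[0, 0, 0, 0]'

```text
t: 42.0
position: [548.1, 63.2, 155.8]
tool_rot: [-3.142, -0.001, 0.038]
ft_force: [-0.2, -0.9, -0.5]
gripper_width: 0.092
gripper_force: 40.8
```

>>> apply_moves --offset '[[0, -1, -3], [0, 0, -2.5], [0, 0, 0], [0, 0, 0], [0, 0, 0]]' --rotation '[[0, 0, 0], [0, 0, 0], [0, 0, 0], [0, 0, 0], [0, 0, 0]]' --jaw '[0, 0, 0, 0.2, 0.3]'

```text
t: 42.5
position: [547.8, 62.1, 150.0]
tool_rot: [-3.142, -0.0, 0.038]
ft_force: [-0.7, 0.1, -0.4]
gripper_width: 0.299
gripper_force: 0.0
```

>>> apply_moves --offset '[[0, 0, 0], [0, 0, 0], [0, 0, 10], [0, 0, 25], [0, 0, 40]]' --rotation '[[0, 0, 0], [0, 0, 0], [0, 0, 0], [0, 0, 0], [0, 0, 0]]' --jaw '[0.3, 0.3, 0.3, 0.3, 0.3]'

```text
t: 43.0
position: [545.5, 62.0, 223.5]
tool_rot: [-3.142, 0.006, 0.038]
ft_force: [0.2, 0.2, -0.4]
gripper_width: 0.302
gripper_force: 0.0
```

>>> apply_moves --offset '[[0, 0, 45], [0, 0, 20], [-30, -30, 0], [-30, -30, 0], [0, 0, 0]]' --rotation '[[0, 0, 0], [0, 0, 0], [0, 0, 0], [0, 0, 0], [0, 0, 0]]' --jaw '[0.35, 0.35, 0.35, 0.35, 0.35]'

```text
t: 43.5
position: [484.6, -0.0, 290.3]
tool_rot: [3.14, 0.002, 0.035]
ft_force: [-0.4, 0.1, -0.5]
gripper_width: 0.349
gripper_force: 0.0
```

```bash
python3 c.py e; python3 - <<'E'
import cv2,numpy as np
s=cv2.imread("pics/escene.png");d=cv2.imread("pics/eside.png")
f=lambda i:cv2.convertScaleAbs(i,alpha=1.5)
cv2.imwrite("pics/ve.png",np.hstack([f(cv2.resize(s[100:250,220:360],(400,428))),f(cv2.resize(d[165:315,205:345],(400,428)))]))
E
```

```text
43.5 [484.6  -0.  290.3] [179.9   0.1   2. ]
scene green exp 327.55220903932104 128.9574271001985 box 319 339 124 133 78
scene blue exp 315.387246964754 140.49817300085462 box 307 326 135 145 98
scene red exp 289.01782022074826 164.96307682591578 box 280 299 160 169 80
scene orange exp 275.0002668847347 177.99289501854815 box 266 284 172 182 78
side green exp 271.84831141273514 247.1135984242976 box 260 284 244 252 136
side blue exp 275.2757783873205 231.97092444044674 box 260 287 223 236 130
side red exp 281.93744844775125 204.38949644508318 box 272 293 202 208 99
side orange exp 284.9520666240716 191.8331460192566 box 275 295 190 196 102
```

View pics/ve.png

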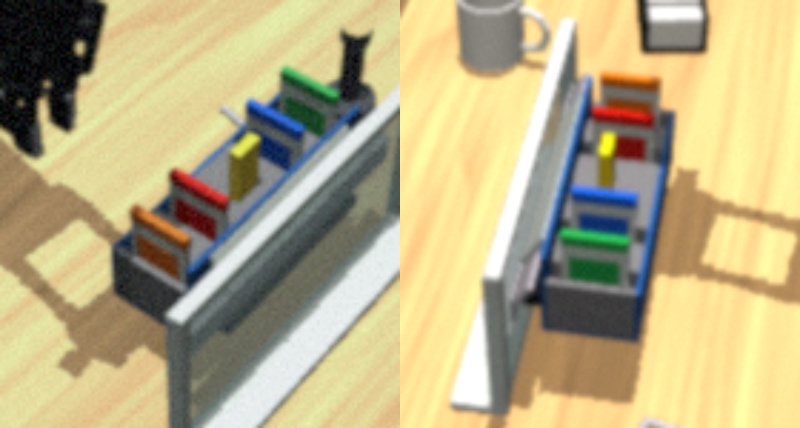

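Both views show all four plates upright in the caddy slots, tops at the expected pixels. The caddy hangs level against the partition, and the mug, hex key and post are in place.

```bash
python3 -c "
from workcell import ctrl
print(ctrl.job_done())"
```

```text
the job is handed in; nothing more can be done
None
```

The caddy hangs locked and level near the middle of the cleat, all four filter plates stand fully down in their own slots, and the job was handed in at about 43.5 s; no verdict came back, so this rests on the last camera views.

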